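# Mark the stone sample and free the jig's turntable

## Task

Mark the stone in the marking jig: pick up the mallet and, with its head, give the upright sprung punch a brisk tap that drives it all the way down, then stand the mallet back on its head on the rubber mat and let go of it. Then take the knob of the index plunger at the front of the jig, pull the plunger fully back so that its pin is clear of the turntable's hole, and finish while still holding it back. Strike the punch with the mallet only, not with the gripper, and leave the other things on the bench where they are.

Things in the scene. Friction and masses are not known exactly. Their poses are not given: they have to be found in the camera images.
- jig: fixed steel jig; origin on the bench under its turntable's axis, z up, front (-x, plunger knob) roughly to the robot. Base plate x -100 to +105, y +-65, 20 mm high. Turntable diameter 130, top 60 mm high, rim holes at 46 mm; does not turn in this task. On it a square stone 85 x 85, top 78 mm high. A post at x +75 to +97 carries an arm (36 wide, top 120 mm high) with the upright punch at x +30, y 0
- punch_top (a point): centre of the flat top of the punch's round steel head (diameter 26, 14 mm thick), 158 mm above the bench when up; it moves down with the punch
- punch (a joint): how far the punch is down, m: 0 up (rest), 0.016 at its stop. A spring pushes it up with 2.6 N at the start, 6.2 N at the stop. Only a blow counts: it must be moving down faster than 0.03 m/s, pushed by the mallet, and then go deeper than 0.012
- knob_center (a point): centre of the plunger's black round knob, diameter 28, 32 mm long along the jig's x axis, level, 46 mm above the bench, at jig x -121, y 0 when in; nothing under it. Behind it a bracket 30 mm wide, 66 mm high, front face at jig x -97, with a collar (diameter 21) 6 mm long. Pinch it from above, fingers either side, closing along the jig's y
- plunger (a joint): how far the plunger is pulled out along the jig's -x direction, m: 0 in (pin in the turntable's hole), 0.018 at its stop. Its spring pulls it in with 3.6 N at 0 and 9 N at the stop; let go, it springs back
- mallet_grip (a point): place to hold the mallet: middle of its wooden handle near the head, 75 mm from the head's axis, 46 mm above the bench as it stands. The handle is a level flat-sided bar, 24 mm wide (y), 26 mm high (z), from the head along -x to 180 mm from the head's axis. Axes: x along the handle towards the head, z up
- mallet_face (a point): centre of the mallet head's lower striking face. The head is an upright black rubber cylinder, diameter 56, height 80 mm; the handle's axis is 40 mm above this face. At the start the mallet stands on this face on the mat, handle level, pointing roughly to the robot
- mallet: the loose mallet, 0.3 to 0.46 kg; its origin and axes are those of mallet_face
- mat_center (a point): centre of the top of the fixed grey rubber mat, 200 (x) x 140 (y) x 6 mm, lying flat at the left or the right of the jig, on the side where the mallet is; axes along its sides
- slab_sample: polished stone sample slab lying flat, 90 x 60 x 18 mm; loose, to be left alone; origin at the centre of its underside
- chisel: steel stone chisel lying flat, about 180 mm long; loose, to be left alone; origin at the centre of its underside
- tin: plain metal tin, diameter 74, height 100 mm; loose, to be left alone; origin at the centre of its underside
- cobble_dark: dark cobble, diameter 68, height 42 mm; loose, to be left alone; origin at the centre of its underside
- cobble_tan: tan cobble, diameter 56, height 34 mm; loose, to be left alone; origin at the centre of its underside
Not all that is in view belongs to the job. Leave any orange look-alike of the mallet alone.

How it is judged:
On the way, in this order (a step that is already met when the one before it is completed fails the run):
1. the punch is struck: the mallet drives it down at over 0.03 m/s (value of joint punch above 0.0005 m and velocity of joint punch above 0.03 m/s and contact force between mallet and punch above 0.5 N).
2. the mallet drives the punch all the way down (over 12 of 16 mm) (value of joint punch above 0.012 m and contact force between mallet and punch above 0.5 N).
3. the mallet stands on its head on the mat, let go, and the punch is up (x of mallet_face in the frame of mat_center between -0.1 and 0.1 m and y of mallet_face in the frame of mat_center between -0.07 and 0.07 m and height (world z) of mallet_face below 0.014 m and angle between mallet_face's own z axis and vertical below 0.12 rad and contact force between the fingers and mallet below 0.1 N and linear speed of mallet below 0.03 m/s and value of joint punch below 0.003 m), for 0.2 s.
At the end, for the whole second after the job is handed in: The fingers hold the plunger out by over 13 of its 18 mm (pin clear of the hole); the punch is up again (within 3 mm); the mallet stands still on its striking face on the mat (face centre over the mat, under 14 mm above the bench, tilt under 0.12 rad), not touched by the fingers (all of step 3 and value of joint plunger above 0.013 m and contact force between the fingers and plunger above 1 N); the arm keeps its last pose, push and grip.
It fails at once if the gripper presses the punch (contact force between the fingers and punch above 1 N).
It fails at once if a bystander (slab, chisel, tin or a cobble) is moved more than 30 mm (distance of any of slab_sample, chisel, tin, cobble_dark, cobble_tan from where it was at the start of the episode above 0.03 m).
It also fails if it takes over 48 s, if anything falls off the work surface, if the arm or the gripper's body presses on something with over 40 N, if the wrist force passes 120 N, or if a joint passes its speed limit or range.

## Robot

A 6-joint arm with a two-finger parallel gripper is mounted at the origin on the work surface. World frame = base frame: x ahead of the robot, y to its left, z up, the work surface at z = 0. Lengths are in m, angles in rad, forces in N, time in s.
With the tool pointing down it reaches from about 0.375 to 0.9 m from the base axis. Payload 3.1 kg.
Tool frame: the origin (TCP) lies on the centre line of the jaws, within the pads' length; the fingertips stand robot.tip_reach ahead of it and the grasp point (between the pads) is the TCP (robot.tip_reach is the distance from the TCP to the fingertips, in m); z points along the fingers, y is the direction in which the jaws open and shut (so a half turn about z gives the same grasp; the last joint's range is limited). The gripper opens to 87 mm and grips with 3 to 60 N. Pads are 19 mm wide; open, the fingers measure 117 mm over their backs; the gripper's body (75 mm by 190 mm) begins 51 mm behind the grasp point.
Start: joints at [-1.47, 0.527, 1.433, -0, 1.181, -0.178], TCP at [0.173, -0.601, 0.208] pointing down, gripper open.
Joint ranges: [-3.08, 3.08], [-0.75, 2.2], [0.22, 2.44], [-1.43, 4.57], [0, 2.65], [-2.85, 2.85]. Speed limits (rad/s): [2.79, 2.79, 3.14, 3.14, 3.14, 3.14].

## Interface

Orientations are given as a unit quaternion [x, y, z, w].
In Python, from rig import telemetry, viewer, robot gives the robot as it stands. The module is installed in compiled form; this text tells all that it offers.
- The arm moves only by the tool step_arm, never from a script. Its argument "targets" is a list of rows, each an object of numbers: "dx", "dy", "dz": the shift along the tool's x, y, z in m; "rx", "ry", "rz": the turn, a rotation vector about the tool's x, y, z in degrees. In form: [{"dx": .., "dy": .., "dz": .., "rx": .., "ry": .., "rz": ..}, ...]. A call has exactly 5 rows; each row is the pose to reach, as a shift and turn from the pose measured when the call began, along the tool's axes at that moment; what a row does not reach only later rows make up. A row lasts 1/8 s, in which the tool goes at most 62.5 mm and 10.7 degrees, less where a joint would pass 70% of its speed; a pose out of reach is approached as far as the arm can. A call with a gripper value outside its range is refused whole. "gripper" is the opening, from 0 (shut) to 1 (fully open), set as the call begins (left out, the last holds). The fingers move at their own pace and stop on an object; "force" is the grip in N (left out, the last holds). Time passes only in rows, so rows that repeat a pose let the fingers close, or fill a call up. It gives the time, the measured TCP pose, the force and the opening at its end, in the units of the state.
- telemetry.get_obs(): the state, without advancing time (a new reading comes with each control period).
- viewer.camera(name): name is "scene" or "top" or "wrist"; returns a dict with "img" (420x560x3 uint8, blue, green, red), "depth" (420x560 float32, m along the optical axis (not along the pixel's ray), 0 where there is no reading), "K" (3x3 intrinsics, pixels), "k1" (the pictures are not rectified: a ray, as slopes to the right and down, at radius r is drawn at 1 + k1 r^2 times it, then the intrinsics apply), "R" (3x3) and "t" (3): a world point X has camera coordinates R X + t. Camera axes: x right, y down, z forward; pixel columns grow to the right and rows downward; lengths in m; the calibration is good to about 2 mm. A picture is of the moment at which its call begins.
- robot.hand_in(): hands the job in, once; it reports no verdict.
The state is a dict: "time": time; "q": joint angles; "joint_velocities": joint speeds; "joint_torque": joint torques, N m; "position": TCP position; "tool_rot": TCP orientation; "ft_force": force on the tool from outside, world axes, zero at the start; "moment": the same for the moment, N m; "grip_width": finger opening in m.
Only numpy, scipy, OpenCV 4.12 (cv2) and the standard library are available. Lean on these libraries where they do the work, as an engineer would, in place of code of your own. Each camera call takes 0.05 s, during which the arm holds its last target.

## Working session

There is one attempt and no reset: what is moved stays moved. The work goes in short steps, Python scripts to look and compute and a tool call to move; the robot and the scene stay as the last step left them, time stands still between calls to the robot, and variables do not carry over. Pictures are saved under pics/ and viewed, and the job is handed in when it is done.

Besides the shell and the picture viewer there is one more tool, called after "Request:" by a JSON object that holds its "name" and its "arguments", one argument or row to a line. step_arm: Moves the arm, as the interface text tells. Its arguments: {"type":"object","properties":{"targets":{"type":"array"},"gripper":{"type":"number"},"force":{"type":"number"}},"required":["targets"]}

```bash
mkdir -p pics; python3 - <<'E'
from rig import telemetry, viewer, robot
import cv2,numpy as np
print(robot.tip_reach); o=telemetry.get_obs(); print({k:np.round(v,3) for k,v in o.items()})
for n in ["scene","top"]:
    c=viewer.camera(n); cv2.imwrite(f"pics/{n}0.png",c["img"]); np.savez(f"{n}0.npz",**c); print(n,c["K"],c["k1"],c["R"],c["t"])
E
```

```text
0.019
{'time': np.float64(0.0), 'q': array([-1.47 ,  0.528,  1.434, -0.   ,  1.181, -0.179]), 'joint_velocities': array([-0.003, -0.   ,  0.   ,  0.   , -0.001, -0.002]), 'joint_torque': array([  0.   , -44.004, -17.659,   0.063,   0.058,  -0.   ]), 'position': array([ 0.173, -0.6  ,  0.207]), 'tool_rot': array([ 0.99 ,  0.139,  0.   , -0.001]), 'ft_force': array([0.146, 0.146, 0.087]), 'moment': array([ 0.02 , -0.034, -0.022]), 'grip_width': np.float64(0.087)}
scene [[408.04697282   0.         276.0623049 ]
 [  0.         408.04697282 217.51657625]
 [  0.           0.           1.        ]] -0.07408673098908167 [[ 0.56893742  0.822371    0.00401884]
 [ 0.67998605 -0.46767215 -0.56471385]
 [-0.46252479  0.3240196  -0.825277  ]] [-0.29295783 -0.27151056  1.30862884]
top [[534.86517642   0.         285.27483215]
 [  0.         534.86517642 208.56354533]
 [  0.           0.           1.        ]] 0.07365199845589045 [[ 0.02057735 -0.99954875 -0.02188286]
 [-0.99906024 -0.01972232 -0.0385962 ]
 [ 0.0381472   0.0226565  -0.99901525]] [0.00397051 0.47754111 1.42503228]
```

View pics/scene0.png

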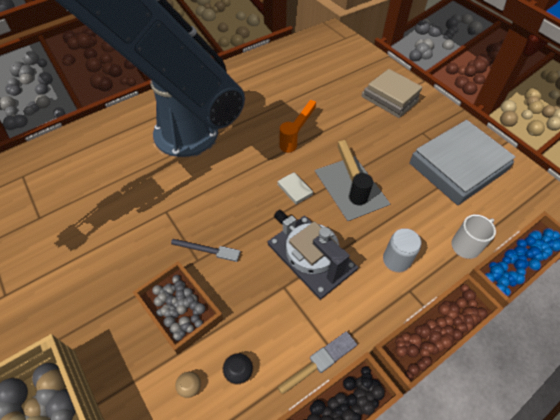

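View pics/top0.png

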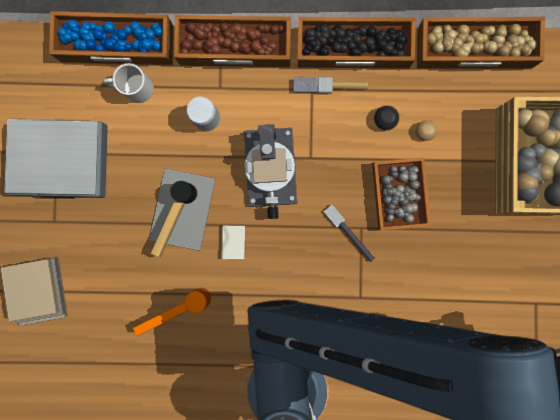

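The top view shows the jig at about (270,166) with its knob at (272,211). The mallet head is at (183,192) with its handle end at (157,252), on the mat at about (182,209). The orange decoy is at (170,310). I'll enlarge these areas.

```bash
python3 - <<'E'
import cv2
a=cv2.imread("pics/top0.png")
cv2.imwrite("pics/c1.png",cv2.resize(a[110:230,230:310],None,fx=5,fy=5,interpolation=cv2.INTER_CUBIC))
cv2.imwrite("pics/c2.png",cv2.resize(a[160:270,130:230],None,fx=5,fy=5,interpolation=cv2.INTER_CUBIC))
E
```

```text
(no output)
```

View pics/c1.png

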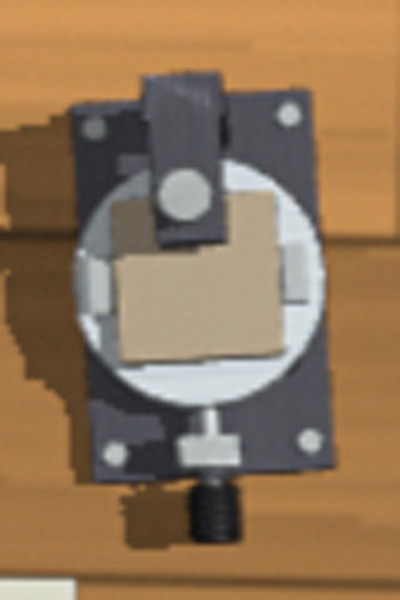

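View pics/c2.png

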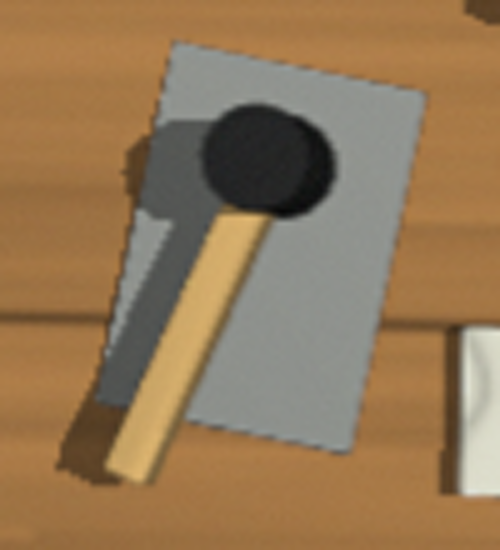

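```bash
cat > h.py <<'E'
import numpy as np,cv2
def ray(c,u,v):
    K=c["K"]; d=np.array([float(c["k1"]),0,0,0])
    s=cv2.undistortPoints(np.array([[[u,v]]],float),K,d)[0,0]
    # k1 mild: cv model r_d = r(1+k1 r^2)
    return np.array([s[0],s[1],1.])
def atz(c,u,v,z):
    R,t=c["R"],c["t"]; d=R.T@ray(c,u,v); o=-R.T@t
    return o+d*(z-o[2])/d[2]
def atd(c,u,v):
    z=c["depth"][int(round(v)),int(round(u))]
    return c["R"].T@(ray(c,u,v)*z-c["t"])
def proj(c,X):
    r,_=cv2.Rodrigues(c["R"]); return cv2.projectPoints(np.array(X,float).reshape(-1,1,3),r,c["t"],c["K"],np.array([float(c["k1"]),0,0,0]))[0][:,0]
def full(c):
    h,w=c["depth"].shape; uu,vv=np.meshgrid(np.arange(w),np.arange(h))
    s=cv2.undistortPoints(np.stack([uu,vv],-1).reshape(-1,1,2).astype(float),c["K"],np.array([float(c["k1"]),0,0,0]))[:,0]
    p=np.c_[s,np.ones(len(s))]*c["depth"].reshape(-1,1)
    return ((p-c["t"])@c["R"]).reshape(h,w,3)
E
python3 - <<'E'
from h import *
c=np.load("top0.npz"); np.set_printoptions(precision=4,suppress=True)
def p(n,x,y,ox,oy,z):
    u,v=x/5+ox-.4,y/5+oy-.4; print(n,atz(c,u,v,z),atd(c,u,v))
A=(230,110);B=(130,160)
p("punch",185,195,*A,.158);p("knob",215,513,*A,.06)
p("knobfront",215,543,*A,.055)
for n,x,y in[("FL",95,480),("FR",335,467),("BL",75,105),("BR",312,90)]:p(n,x,y,*A,.02)
p("head",257,157,*B,.086);p("hend",131,472,*B,.059);p("hmid",190,340,*B,.059);p("hnear",245,215,*B,.059)
for x,y in[(173,40),(428,93),(350,453)]:p("mat",x,y,*B,.006)
P=full(c)
def reg(n,z0,z1,x0,x1,y0,y1):
    m=(P[...,2]>z0)&(P[...,2]<z1)&(c["depth"]>0); m[:, :]&=False if 0 else True
    mm=np.zeros_like(m);mm[y0:y1,x0:x1]=m[y0:y1,x0:x1]
    q=P[mm]; print(n,len(q),q.mean(0),q.min(0),q.max(0)); return q
reg("punch",.15,.17,255,280,135,165)
reg("head",.08,.1,165,200,175,210)
reg("stone",.072,.09,250,292,140,190)
q=reg("handle",.052,.07,145,190,200,262)
d=q[:,:2]-q[:,:2].mean(0); print(np.linalg.svd(d,full_matrices=0)[2][0])
reg("tin",.09,.12,180,225,90,135)
E
```

```text
punch [0.6156 0.0583 0.158 ] [0.6157 0.0583 0.157 ]
knob [0.4654 0.045  0.06  ] [0.4654 0.0451 0.0587]
knobfront [0.4499 0.0449 0.055 ] [0.4499 0.0449 0.0567]
FL [0.4829 0.1113 0.02  ] [0.4829 0.1113 0.0196]
FR [ 0.4924 -0.0165  0.02  ] [ 0.4937 -0.0164 -0.0083]
BL [0.6835 0.1265 0.02  ] [0.6835 0.1265 0.02  ]
BR [ 0.6937 -0.0002  0.02  ] [ 0.6942 -0.0001  0.0174]
head [0.5139 0.2781 0.086 ] [0.5144 0.2798 0.0786]
hend [0.3515 0.3443 0.059 ] [0.3515 0.3445 0.0583]
hmid [0.4202 0.316  0.059 ] [0.4202 0.3167 0.0563]
hnear [0.4855 0.2894 0.059 ] [0.4857 0.2904 0.0548]
mat [0.5816 0.3426 0.006 ] [0.582  0.3434 0.0027]
mat [0.5557 0.2044 0.006 ] [ 0.5566  0.2058 -0.0034]
mat [0.3612 0.2412 0.006 ] [ 0.3608  0.2429 -0.0034]
punch 90 [0.6156 0.0584 0.156 ] [0.6035 0.0474 0.1502] [0.6272 0.07   0.1636]
head 348 [0.5138 0.2794 0.0841] [0.4883 0.2509 0.08  ] [0.5397 0.3072 0.0921]
stone 870 [0.5811 0.0547 0.0764] [0.5413 0.0047 0.072 ] [0.6304 0.1029 0.0857]
handle 526 [0.4199 0.3197 0.0571] [0.3463 0.2622 0.052 ] [0.4926 0.3582 0.067 ]
[-0.919   0.3943]
tin 584 [0.7194 0.2335 0.0972] [0.6847 0.1983 0.0901] [0.7559 0.2669 0.1068]
```

```bash
cat > go.py <<'E'
import sys,numpy as np
from scipy.spatial.transform import Rotation as Ro
from rig import telemetry
np.set_printoptions(precision=4,suppress=True)
def to(x,y,z,yawx):
    o=telemetry.get_obs(); R=Ro.from_quat(o["tool_rot"]); p=np.array(o["position"])
    T=Ro.from_euler("z",yawx,degrees=True)*Ro.from_euler("x",180,degrees=True)
    print("t",o["time"],"pos",p,"yawx",np.degrees(np.arctan2(*R.as_matrix()[1::-1,0])),"q",o["q"])
    print("F",o["ft_force"],o["moment"],"w",o["grip_width"])
    print("d mm",R.inv().apply(np.array([x,y,z])-p)*1000,"rot",np.degrees((R.inv()*T).as_rotvec()))
if __name__=="__main__": to(*map(float,sys.argv[1:5]))
E
python3 go.py .38 -.37 .25 66
```

```text
t 0.1 pos [ 0.1726 -0.6     0.2069] yawx 16.03277233917591 q [-1.4695  0.5284  1.4337 -0.      1.1814 -0.1785]
F [-0.0973  0.4078  0.3212] [-0.0122 -0.035  -0.0014] w 0.08715956665617736
d mm [ 262.9179 -163.8486  -42.7304] rot [ -0.0951  -0.0652 -49.9672]
```

Request:
{"name": "step_arm", "arguments": {
  "targets": [
    {"dx":0.05,"dy":-0.032,"dz":-0.01,"rz":-10},
    {"dx":0.104,"dy":-0.065,"dz":-0.02,"rz":-20},
    {"dx":0.157,"dy":-0.098,"dz":-0.03,"rz":-30},
    {"dx":0.21,"dy":-0.131,"dz":-0.04,"rz":-40},
    {"dx":0.263,"dy":-0.164,"dz":-0.043,"rz":-50}
  ],
  "gripper": 1
}}

```text
invalid input
```

```bash
python3 go.py .42 -.06 .25 116
```

```text
t 0.1 pos [ 0.1726 -0.6     0.2069] yawx 16.03277233917591 q [-1.4695  0.5284  1.4337 -0.      1.1814 -0.1785]
F [-0.0973  0.4078  0.3212] [-0.0122 -0.035  -0.0014] w 0.08715956665617736
d mm [ 386.98   -450.7427  -42.1391] rot [ -0.0647  -0.1095 -99.9672]
```

Request:
{"name": "step_arm", "arguments": {
  "targets": [
    {"dx":0.05,"dy":-0.032,"dz":-0.01,"rx":0,"ry":0,"rz":-10},
    {"dx":0.104,"dy":-0.065,"dz":-0.02,"rx":0,"ry":0,"rz":-20},
    {"dx":0.157,"dy":-0.098,"dz":-0.03,"rx":0,"ry":0,"rz":-30},
    {"dx":0.21,"dy":-0.131,"dz":-0.04,"rx":0,"ry":0,"rz":-40},
    {"dx":0.263,"dy":-0.164,"dz":-0.043,"rx":0,"ry":0,"rz":-50}
  ],
  "gripper": 1
}}

```text
time: 0.72
position: [0.3792, -0.3707, 0.2505]
tool_rot: [0.837, 0.547, 0.001, -0.0]
ft_force: [0.1, -0.7, -0.2]
grip_width: 0.0869
```

```bash
python3 go.py .42 -.06 .25 116
```

```text
t 0.725 pos [ 0.3792 -0.3707  0.2505] yawx 66.33636187883185 q [-0.9855  0.349   1.6167  0.0011  1.1768 -0.573 ]
F [ 0.068  -0.6503 -0.2401] [ 0.0204 -0.077   0.0087] w 0.08689956847315367
d mm [300.9268 -87.3433   0.9097] rot [  0.0269  -0.0727 -49.6636]
```

Tracks well. Next.

Request:
{"name": "step_arm", "arguments": {
  "targets": [
    {"dx":0.06,"dy":-0.017,"dz":0,"rx":0,"ry":0,"rz":-10},
    {"dx":0.12,"dy":-0.035,"dz":0,"rx":0,"ry":0,"rz":-20},
    {"dx":0.18,"dy":-0.052,"dz":0,"rx":0,"ry":0,"rz":-30},
    {"dx":0.24,"dy":-0.07,"dz":0,"rx":0,"ry":0,"rz":-40},
    {"dx":0.3,"dy":-0.087,"dz":0,"rx":0,"ry":0,"rz":-50}
  ],
  "gripper": 1
}}

```text
time: 1.35
position: [0.4196, -0.0604, 0.2509]
tool_rot: [0.525, 0.851, 0.001, -0.0]
ft_force: [0.9, 0.8, 0.4]
grip_width: 0.0872
```

```bash
python3 go.py .4445 .22 .22 157.8
```

```text
t 1.35 pos [ 0.4196 -0.0604  0.2509] yawx 116.6298551866733 q [-0.4091  0.1924  1.8521  0.0017  1.0971 -0.8746]
F [0.8807 0.8064 0.357 ] [ 0.0067 -0.1544  0.022 ] w 0.08718552538433282
d mm [239.4272 147.9327  31.2529] rot [  0.0825  -0.0289 -41.1702]
```

Request:
{"name": "step_arm", "arguments": {
  "targets": [
    {"dx":0.048,"dy":0.03,"dz":0,"rx":0,"ry":0,"rz":-9},
    {"dx":0.096,"dy":0.06,"dz":0,"rx":0,"ry":0,"rz":-18},
    {"dx":0.144,"dy":0.089,"dz":0.01,"rx":0,"ry":0,"rz":-27},
    {"dx":0.192,"dy":0.118,"dz":0.02,"rx":0,"ry":0,"rz":-36},
    {"dx":0.239,"dy":0.148,"dz":0.03,"rx":0,"ry":0,"rz":-41}
  ],
  "gripper": 1
}}

```text
time: 1.98
position: [0.4444, 0.2215, 0.2208]
tool_rot: [0.192, 0.981, 0.001, 0.0]
ft_force: [0.5, -0.8, 0.1]
grip_width: 0.0873
```

```bash
python3 go.py .4445 .307 .15 157.8
```

```text
t 1.975 pos [0.4444 0.2215 0.2208] yawx 157.83607000509366 q [ 0.2363  0.3375  1.7335  0.0011  1.0699 -0.9482]
F [ 0.5452 -0.792   0.1148] [ 0.0516 -0.1881  0.0412] w 0.08728732288031195
d mm [32.1923 79.154  70.8893] rot [0.0672 0.0028 0.0361]
```

Request:
{"name": "step_arm", "arguments": {
  "targets": [
    {"dx":0.01,"dy":0.025,"dz":0.015,"rx":0,"ry":0,"rz":0},
    {"dx":0.02,"dy":0.05,"dz":0.035,"rx":0,"ry":0,"rz":0},
    {"dx":0.03,"dy":0.075,"dz":0.055,"rx":0,"ry":0,"rz":0},
    {"dx":0.032,"dy":0.079,"dz":0.071,"rx":0,"ry":0,"rz":0},
    {"dx":0.032,"dy":0.079,"dz":0.071,"rx":0,"ry":0,"rz":0}
  ],
  "gripper": 1
}}

```text
time: 2.6
position: [0.4433, 0.306, 0.1484]
tool_rot: [0.192, 0.981, -0.001, -0.001]
ft_force: [1.0, -0.3, 0.7]
grip_width: 0.087
```

```bash
python3 - <<'E'
from rig import viewer
import cv2,numpy as np
c=viewer.camera("wrist"); cv2.imwrite("pics/w1.png",c["img"]); np.savez("w1.npz",**c)
from go import to
to(.4445,.307,.046,157.8)
from h import *
for n,X in dict(head=(.514,.2788,.086),grip=(.4445,.307,.059),end=(.3475,.346,.059)).items(): print(n,proj(c,X))
E
```

```text
t 2.65 pos [0.4441 0.306  0.1493] yawx 157.83186577883652 q [ 0.3957  0.4931  1.7062  0.0005  0.9436 -0.7885]
F [-1.0847  0.4491  0.3563] [ 0.0455 -0.1008  0.0005] w 0.08708388217151072
d mm [ -0.1252   1.1661 103.324 ] rot [-0.0324 -0.0674  0.0319]
head [[282.4119 320.6192]]
grip [[282.4488 211.8789]]
end [[282.2348  61.1225]]
```

View pics/w1.png

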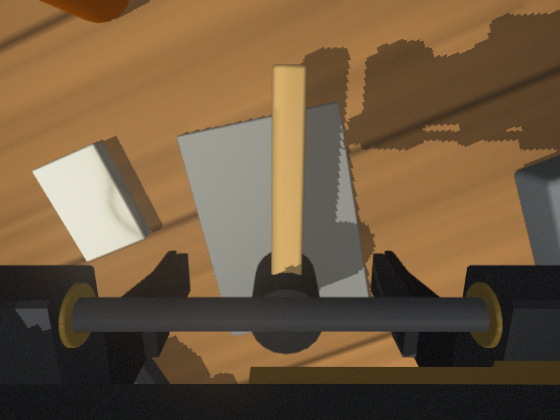

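```bash
python3 - <<'E'
from h import *
c=np.load("w1.npz"); a=np.array([-np.sin(np.radians(22.2))*-1*-1,0]);
for u,v in[(289.5,70),(288.5,170),(287.5,265)]: print(atz(c,u,v,.059),atd(c,u,v))
print(proj(c,[[.4445,.307,.149],[.4445,.307,.1],[.4445,.307,.2]]))
d=np.array([.926,-.378])
for P in ((.4445,.307),(.514,.2788)): print(np.dot(P,[.378,.926]))
for u,v in[(289.5,70),(288.5,170),(287.5,265)]: print(atz(c,u,v,.059)[:2]@[.378,.926])
E
```

```text
[0.3544572  0.34844053 0.059     ] [0.35445694 0.34844072 0.05899608]
[0.41695283 0.32282854 0.059     ] [0.41681537 0.32286608 0.0598184 ]
[0.4858697  0.29453579 0.059     ] [0.48591606 0.29451926 0.05889139]
[[283.13927506 260.91841547]
 [282.70105459 229.79896655]
 [283.90531998 315.27185621]]
0.452303
0.4524608
0.4566407474624728
0.4565473954894092
0.45639888387679284
```

Handle centre in the wrist view is at x≈288.5, and the jaw mid-line is at ≈281. The wrist camera therefore puts the handle about 4 mm further left than the top camera did, so I'll correct for that and go down.

```bash
python3 go.py .446 .3107 .046 157.8
```

```text
t 2.65 pos [0.4441 0.306  0.1493] yawx 157.83186577883652 q [ 0.3957  0.4931  1.7062  0.0005  0.9436 -0.7885]
F [-1.0847  0.4491  0.3563] [ 0.0455 -0.1008  0.0005] w 0.08708388217151072
d mm [ -0.1183   5.1586 103.3217] rot [-0.0324 -0.0674  0.0319]
```

Request:
{"name": "step_arm", "arguments": {
  "targets": [
    {"dx":0,"dy":0.005,"dz":0.02,"rx":0,"ry":0,"rz":0},
    {"dx":0,"dy":0.005,"dz":0.05,"rx":0,"ry":0,"rz":0},
    {"dx":0,"dy":0.005,"dz":0.08,"rx":0,"ry":0,"rz":0},
    {"dx":0,"dy":0.005,"dz":0.1,"rx":0,"ry":0,"rz":0},
    {"dx":0,"dy":0.005,"dz":0.103,"rx":0,"ry":0,"rz":0}
  ],
  "gripper": 1
}}

```text
time: 3.28
position: [0.4458, 0.3095, 0.046]
tool_rot: [0.193, 0.981, -0.001, -0.001]
ft_force: [0.1, 0.9, 1.2]
grip_width: 0.0868
```

```bash
python3 - <<'E'
from rig import viewer
import cv2,numpy as np
c=viewer.camera("wrist"); cv2.imwrite("pics/w2.png",c["img"])
from go import to
to(.446,.3107,.046,157.8)
E
```

```text
t 3.325 pos [0.4462 0.3098 0.0464] yawx 157.76515515331 q [ 0.401   0.6634  1.7646  0.0005  0.7152 -0.7821]
F [-0.5892 -0.7608 -0.3885] [ 0.052  -0.1309  0.0168] w 0.08733315120225676
d mm [0.4782 0.7455 0.4198] rot [-0.0524 -0.0763 -0.0348]
```

View pics/w2.png

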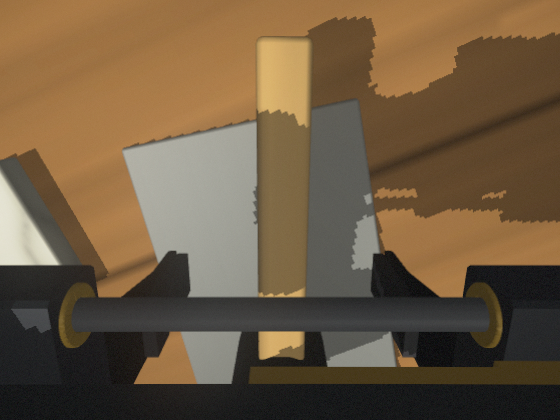

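The handle lies at columns 257–311, centred between the jaws (188/372) to within about 1.5 mm. Closing.

Request:
{"name": "step_arm", "arguments": {
  "targets": [
    {"dx":0,"dy":0.001,"dz":0,"rx":0,"ry":0,"rz":0},
    {"dx":0,"dy":0.001,"dz":0,"rx":0,"ry":0,"rz":0},
    {"dx":0,"dy":0.001,"dz":0,"rx":0,"ry":0,"rz":0},
    {"dx":0,"dy":0.001,"dz":0,"rx":0,"ry":0,"rz":0},
    {"dx":0,"dy":0.001,"dz":0,"rx":0,"ry":0,"rz":0}
  ],
  "gripper": 0,
  "force": 55
}}

```text
time: 3.95
position: [0.4465, 0.3108, 0.0465]
tool_rot: [0.193, 0.981, -0.0, -0.001]
ft_force: [0.1, 0.8, 0.3]
grip_width: 0.045
```

Request:
{"name": "step_arm", "arguments": {
  "targets": [
    {"dx":0,"dy":0,"dz":0,"rx":0,"ry":0,"rz":0},
    {"dx":0,"dy":0,"dz":0,"rx":0,"ry":0,"rz":0},
    {"dx":0,"dy":0,"dz":-0.01,"rx":0,"ry":0,"rz":0},
    {"dx":0,"dy":0,"dz":-0.02,"rx":0,"ry":0,"rz":0},
    {"dx":0,"dy":0,"dz":-0.04,"rx":0,"ry":0,"rz":0}
  ]
}}

```text
time: 4.58
position: [0.4463, 0.3107, 0.0871]
tool_rot: [0.193, 0.981, -0.001, -0.001]
ft_force: [0.5, 0.6, -0.1]
grip_width: 0.0016
```

```bash
python3 - <<'E'
from rig import viewer
import cv2,numpy as np
c=viewer.camera("scene"); cv2.imwrite("pics/s2.png",cv2.resize(c["img"][80:280,220:460],None,fx=3,fy=3))
c=viewer.camera("wrist"); cv2.imwrite("pics/w3.png",c["img"])
from go import to
to(.446,.3107,.046,157.8)
E
```

```text
t 4.675 pos [0.4483 0.3116 0.0889] yawx 157.77950187330183 q [ 0.4025  0.5926  1.7393  0.0005  0.8059 -0.7808]
F [ 0.1143 -0.5161 -0.5606] [ 0.1281 -0.2346  0.0261] w 0.0007225223446553333
d mm [ 1.8626 -1.8308 42.8894] rot [ 0.1662  0.1382 -0.0203]
```

View pics/s2.png

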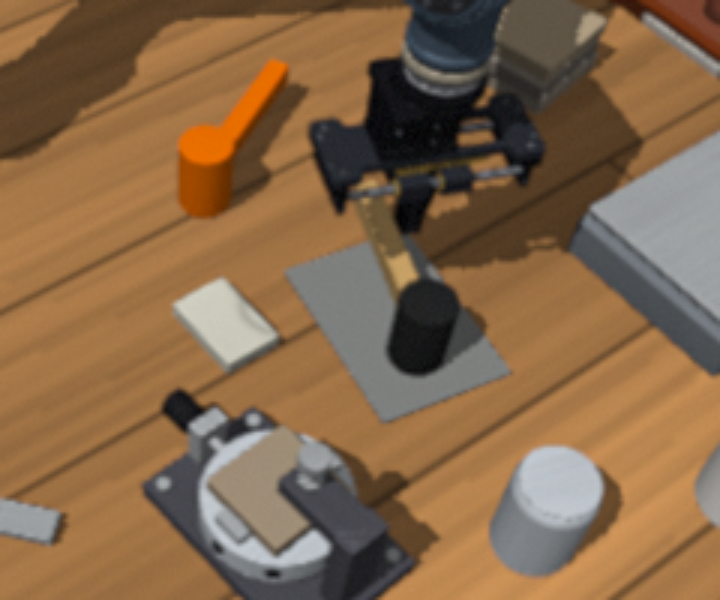

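View pics/w3.png

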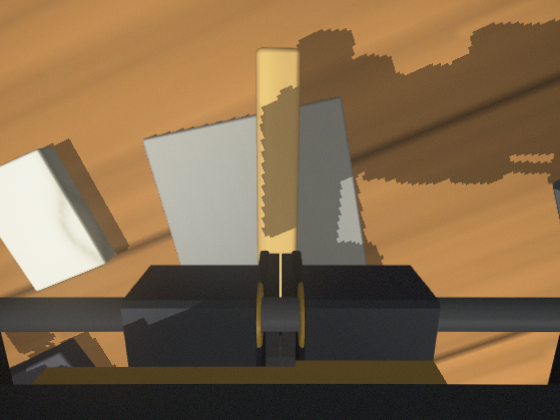

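The fingers move slowly (about 65 mm/s). I lifted too soon and they shut above the handle; the mallet is undisturbed. I'll reopen and redo it.

Request:
{"name": "step_arm", "arguments": {
  "targets": [
    {"dx":0,"dy":0,"dz":0,"rx":0,"ry":0,"rz":0},
    {"dx":0,"dy":0,"dz":0,"rx":0,"ry":0,"rz":0},
    {"dx":0,"dy":0,"dz":0,"rx":0,"ry":0,"rz":0},
    {"dx":0,"dy":0,"dz":0,"rx":0,"ry":0,"rz":0},
    {"dx":0,"dy":0,"dz":0,"rx":0,"ry":0,"rz":0}
  ],
  "gripper": 0.8
}}

```text
time: 5.3
position: [0.4481, 0.3115, 0.0886]
tool_rot: [0.193, 0.981, 0.001, 0.001]
ft_force: [-0.7, -1.0, 0.2]
grip_width: 0.0427
```

Request:
{"name": "step_arm", "arguments": {
  "targets": [
    {"dx":0,"dy":0,"dz":0,"rx":0,"ry":0,"rz":0},
    {"dx":0,"dy":0,"dz":0,"rx":0,"ry":0,"rz":0},
    {"dx":0,"dy":0,"dz":0,"rx":0,"ry":0,"rz":0},
    {"dx":0,"dy":0,"dz":0,"rx":0,"ry":0,"rz":0},
    {"dx":0,"dy":0,"dz":0,"rx":0,"ry":0,"rz":0}
  ]
}}

```text
time: 5.92
position: [0.4482, 0.3116, 0.0887]
tool_rot: [0.193, 0.981, 0.001, 0.001]
ft_force: [0.0, -0.2, 0.6]
grip_width: 0.0697
```

```bash
python3 go.py .446 .3107 .046 157.8
```

```text
t 5.925 pos [0.4482 0.3116 0.0887] yawx 157.7769868625173 q [ 0.4025  0.593   1.7394  0.0005  0.8058 -0.7807]
F [ 0.0481 -0.1937  0.5948] [ 0.0956 -0.1448  0.0318] w 0.06967368053131079
d mm [ 1.7887 -1.7526 42.6641] rot [ 0.151   0.1227 -0.0229]
```

Request:
{"name": "step_arm", "arguments": {
  "targets": [
    {"dx":0.002,"dy":-0.001,"dz":0.015,"rx":0.1,"ry":0.1,"rz":0},
    {"dx":0.002,"dy":-0.001,"dz":0.03,"rx":0.1,"ry":0.1,"rz":0},
    {"dx":0.002,"dy":-0.001,"dz":0.043,"rx":0.1,"ry":0.1,"rz":0},
    {"dx":0.002,"dy":-0.001,"dz":0.043,"rx":0.1,"ry":0.1,"rz":0},
    {"dx":0.002,"dy":-0.001,"dz":0.043,"rx":0.1,"ry":0.1,"rz":0}
  ]
}}

```text
time: 6.55
position: [0.4462, 0.3115, 0.0455]
tool_rot: [0.193, 0.981, 0.0, 0.0]
ft_force: [0.9, -0.0, -0.4]
grip_width: 0.0697
```

Request:
{"name": "step_arm", "arguments": {
  "targets": [
    {"dx":0,"dy":0,"dz":0,"rx":0,"ry":0,"rz":0},
    {"dx":0,"dy":0,"dz":0,"rx":0,"ry":0,"rz":0},
    {"dx":0,"dy":0,"dz":0,"rx":0,"ry":0,"rz":0},
    {"dx":0,"dy":0,"dz":0,"rx":0,"ry":0,"rz":0},
    {"dx":0,"dy":0,"dz":0,"rx":0,"ry":0,"rz":0}
  ],
  "gripper": 0,
  "force": 55
}}

```text
time: 7.18
position: [0.4462, 0.3115, 0.0456]
tool_rot: [0.193, 0.981, 0.0, 0.0]
ft_force: [-0.1, -0.4, 0.8]
grip_width: 0.0273
```

Request:
{"name": "step_arm", "arguments": {
  "targets": [
    {"dx":0,"dy":0,"dz":0,"rx":0,"ry":0,"rz":0},
    {"dx":0,"dy":0,"dz":0,"rx":0,"ry":0,"rz":0},
    {"dx":0,"dy":0,"dz":0,"rx":0,"ry":0,"rz":0},
    {"dx":0,"dy":0,"dz":0,"rx":0,"ry":0,"rz":0},
    {"dx":0,"dy":0,"dz":0,"rx":0,"ry":0,"rz":0}
  ]
}}

```text
time: 7.8
position: [0.4462, 0.3115, 0.0455]
tool_rot: [0.193, 0.981, 0.0, 0.0]
ft_force: [0.4, 0.4, -0.1]
grip_width: 0.0005
```

```bash
python3 go.py .446 .3107 .046 157.8
```

```text
t 7.8 pos [0.4462 0.3115 0.0455] yawx 157.77343194907328 q [ 0.4039  0.6651  1.7644  0.0005  0.7112 -0.7794]
F [ 0.4175  0.4286 -0.1031] [ 0.0623 -0.1471  0.0288] w 0.0004967766579752098
d mm [-0.1325 -0.8242 -0.4672] rot [ 0.0483  0.0193 -0.0266]
```

It closed to 0.5 mm, so something is wrong. I'll look.

```bash
python3 - <<'E'
from rig import viewer
import cv2,numpy as np
c=viewer.camera("scene"); np.savez("s4.npz",**c); cv2.imwrite("pics/s4.png",cv2.resize(c["img"][80:230,270:450],None,fx=4,fy=4))
c=viewer.camera("wrist"); np.savez("w4.npz",**c);cv2.imwrite("pics/w4.png",c["img"])
E
```

```text
(no output)
```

View pics/s4.png

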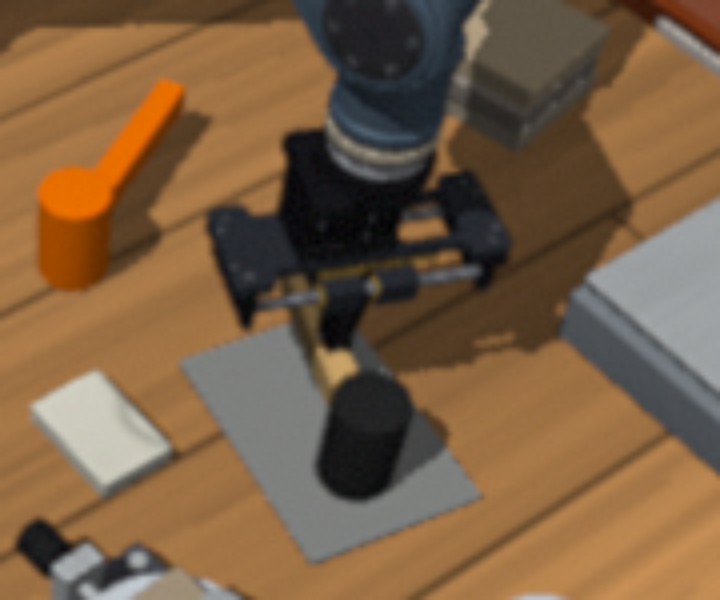

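View pics/w4.png

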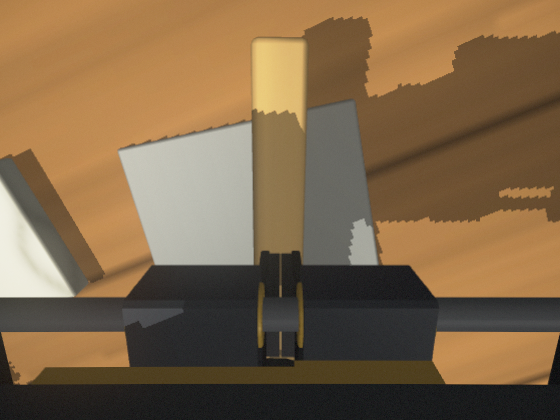

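```bash
python3 - <<'E'
from h import *
np.set_printoptions(precision=4,suppress=True)
c=np.load("s4.npz");w=np.load("w4.npz")
def s(x,y): return x/4+270-.4,y/4+80-.4
for n,x,y in[("fing",345,300),("fing",338,325),("fing tip",335,340),("handle front",338,368),("handle behind",305,320),("headtop",370,400),("rod",350,290)]: print(n,atd(c,*s(x,y)))
for n,u,v in[("tipL",268,256),("tipR",293,256),("tipL2",266,300),("handle",279,200),("handle",279,245),("gap",281,285),("mat",230,240),("end",279,45)]: print(n,atd(w,u,v))
print(proj(w,[[.4462,.3115,.0455],[.4462,.3115,.0265]]),proj(c,[[.4462,.3115,.0455],[.4462,.3115,.0265]]))
E
```

```text
fing [0.4717 0.2832 0.1443]
fing [0.452  0.3061 0.0881]
fing tip [0.452  0.3066 0.0722]
handle front [0.4663 0.2994 0.0607]
handle behind [0.4168 0.3117 0.0579]
headtop [0.5146 0.2803 0.0868]
rod [0.4733 0.2838 0.1548]
tipL [0.4343 0.3102 0.0662]
tipR [0.4381 0.3208 0.0674]
tipL2 [0.4144 0.3206 0.1444]
handle [0.4139 0.3239 0.0579]
handle [0.4341 0.3157 0.0583]
gap [0.4475 0.3112 0.0712]
mat [0.4388 0.2807 0.0051]
end [0.3538 0.3485 0.058 ]
[[280.4942 259.057 ]
 [280.4363 245.4221]] [[351.8387 168.8687]
 [350.8254 173.196 ]]
```

The depth readings put the fingertips about 20 mm above the reported TCP, when they should be 19 mm below it. I'll measure the actual tip height more carefully.

```bash
python3 - <<'E'
from h import *
np.set_printoptions(precision=4,suppress=True)
c=np.load("s4.npz");w=np.load("w4.npz")
P=full(c);W=full(w)
for name,Q in(("scene",P),("wrist",W)):
    m=(np.hypot(Q[...,0]-.4462,Q[...,1]-.3115)<.022)
    z=Q[...,2][m]; print(name,np.histogram(z,np.arange(.02,.18,.004)))
for v in range(152,176): print(v,[tuple(np.round(P[v,u]*1000).astype(int)) for u in (351,354)])
E
```

```text
scene (array([ 0,  0,  0,  0,  4,  7,  5,  6,  4, 30, 23, 11,  8, 13,  8,  7,  8,
        8,  9,  8,  9,  4,  0,  2,  1,  0,  0,  0,  1,  2,  1,  2,  2,  0,
        6,  1,  1,  1,  2]), array([0.02 , 0.024, 0.028, 0.032, 0.036, 0.04 , 0.044, 0.048, 0.052,
       0.056, 0.06 , 0.064, 0.068, 0.072, 0.076, 0.08 , 0.084, 0.088,
       0.092, 0.096, 0.1  , 0.104, 0.108, 0.112, 0.116, 0.12 , 0.124,
       0.128, 0.132, 0.136, 0.14 , 0.144, 0.148, 0.152, 0.156, 0.16 ,
       0.164, 0.168, 0.172, 0.176]))
wrist (array([   0,    0,    0,    0,    0,    0,    0,    0,   22, 1263,  141,
        147,  195,  166,  148,  158,  189,  162,  135,  166,   33,   10,
        656,   46,   39,   25,   51,   25,   15,   35,   34,   39,   21,
          1,    0,    0,    0,    0,    0]), array([0.02 , 0.024, 0.028, 0.032, 0.036, 0.04 , 0.044, 0.048, 0.052,
       0.056, 0.06 , 0.064, 0.068, 0.072, 0.076, 0.08 , 0.084, 0.088,
       0.092, 0.096, 0.1  , 0.104, 0.108, 0.112, 0.116, 0.12 , 0.124,
       0.128, 0.132, 0.136, 0.14 , 0.144, 0.148, 0.152, 0.156, 0.16 ,
       0.164, 0.168, 0.172, 0.176]))
152 [(np.
[... 1632 characters left out ...]
(309), np.int64(60))]
169 [(np.int64(455), np.int64(298), np.int64(62)), (np.int64(457), np.int64(308), np.int64(58))]
170 [(np.int64(455), np.int64(299), np.int64(57)), (np.int64(461), np.int64(304), np.int64(60))]
171 [(np.int64(460), np.int64(293), np.int64(61)), (np.int64(464), np.int64(301), np.int64(60))]
172 [(np.int64(462), np.int64(292), np.int64(60)), (np.int64(467), np.int64(299), np.int64(60))]
173 [(np.int64(463), np.int64(291), np.int64(57)), (np.int64(469), np.int64(297), np.int64(59))]
174 [(np.int64(467), np.int64(288), np.int64(58)), (np.int64(473), np.int64(293), np.int64(61))]
175 [(np.int64(468), np.int64(287), np.int64(56)), (np.int64(491), np.int64(272), np.int64(88))]
```

Request:
{"name": "step_arm", "arguments": {
  "targets": [
    {"dx":0,"dy":0,"dz":-0.01,"rx":0,"ry":0,"rz":0},
    {"dx":0,"dy":0,"dz":-0.01,"rx":0,"ry":0,"rz":0},
    {"dx":0,"dy":0,"dz":-0.01,"rx":0,"ry":0,"rz":0},
    {"dx":0,"dy":0,"dz":-0.01,"rx":0,"ry":0,"rz":0},
    {"dx":0,"dy":0,"dz":-0.01,"rx":0,"ry":0,"rz":0}
  ],
  "gripper": 0.75
}}

```text
time: 8.52
position: [0.4461, 0.3115, 0.0554]
tool_rot: [0.193, 0.981, 0.0, 0.0]
ft_force: [-0.5, -0.6, -0.2]
grip_width: 0.0426
```

Request:
{"name": "step_arm", "arguments": {
  "targets": [
    {"dx":0,"dy":0,"dz":0,"rx":0,"ry":0,"rz":0},
    {"dx":0,"dy":0,"dz":0,"rx":0,"ry":0,"rz":0},
    {"dx":0,"dy":0,"dz":0,"rx":0,"ry":0,"rz":0},
    {"dx":0,"dy":0,"dz":0,"rx":0,"ry":0,"rz":0},
    {"dx":0,"dy":0,"dz":0,"rx":0,"ry":0,"rz":0}
  ]
}}

```text
time: 9.15
position: [0.4461, 0.3114, 0.0554]
tool_rot: [0.193, 0.981, 0.0, 0.0]
ft_force: [0.1, -0.9, -0.9]
grip_width: 0.0651
```

```bash
python3 - <<'E'
from rig import viewer,telemetry
from h import *
np.set_printoptions(precision=4,suppress=True)
c=viewer.camera("scene");np.savez("s5.npz",**c); cv2.imwrite("pics/s5.png",cv2.resize(c["img"][80:230,270:450],None,fx=4,fy=4))
w=viewer.camera("wrist"); np.savez("w5.npz",**w);cv2.imwrite("pics/w5.png",w["img"])
o=telemetry.get_obs();p=o["position"];print(p,o["grip_width"])
yh=np.array([.378,.926]);xh=np.array([.926,-.378])
for n,k in(("s",c),("w",w)):
    P=full(k); d=P[...,:2]-p[:2]; lat=d@yh; al=d@xh
    m=(abs(al)<.025)&(abs(lat)>.025)&(abs(lat)<.055)&(P[...,2]>.012)&(k["depth"]>0)
    for sg in(-1,1):
        mm=m&(lat*sg>0); z=np.sort(P[...,2][mm]); print(n,sg,len(z),z[:12], np.median(lat[mm]),np.histogram(z,np.arange(.01,.15,.01))[0])
E
```

```text
[0.4461 0.3114 0.0554] 0.06511736511656449
s -1 769 [0.0712 0.0719 0.0729 0.0735 0.0741 0.0747 0.0747 0.076  0.0762 0.0775
 0.0786 0.0789] -0.04074209296315402 [ 0  0  0  0  0  0 13 13 12 10  6  0  0]
s 1 517 [0.0711 0.0716 0.0723 0.0741 0.0745 0.0746 0.0754 0.0763 0.0767 0.0786
 0.0791 0.0794] 0.038628164574725996 [ 0  0  0  0  0  0 12 16 20 17 18 16  6]
w -1 8653 [0.0691 0.0691 0.0695 0.0696 0.0698 0.0698 0.0701 0.0701 0.0701 0.0701
 0.0703 0.0703] -0.03782052508923877 [  0   0   0   0   0   6 343 368 432 442 576 433 684]
w 1 8728 [0.0688 0.0694 0.0695 0.0696 0.0696 0.0699 0.0699 0.0701 0.0701 0.0702
 0.0703 0.0703] 0.03726150572456702 [  0   0   0   0   0   7 342 361 430 446 568 375 465]
```

View pics/s5.png

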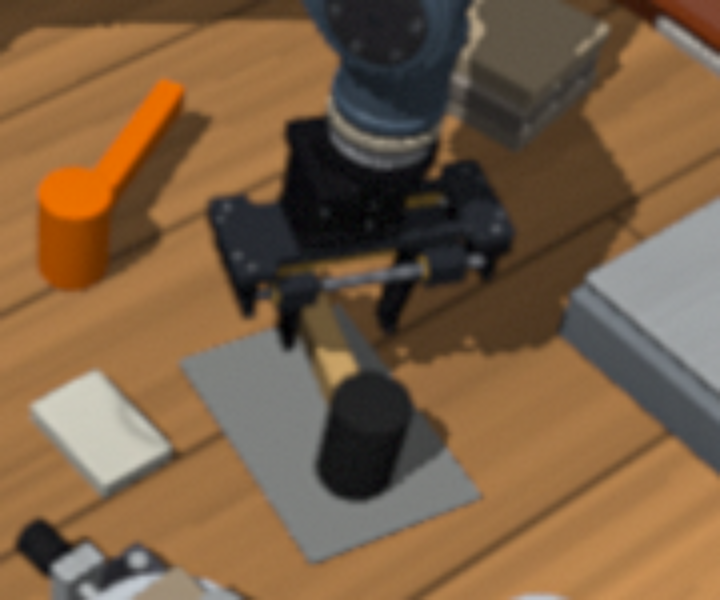

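View pics/w5.png

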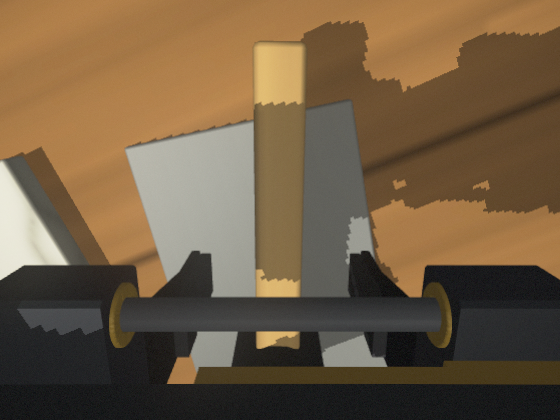

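The image gives tip z = reported z + 14.6 mm, on both fingers and in both cameras, so I'll trust that. The tips need to reach z≈0.027, which is 43 mm further down.

Request:
{"name": "step_arm", "arguments": {
  "targets": [
    {"dx":0,"dy":0,"dz":0.01,"rx":0,"ry":0,"rz":0},
    {"dx":0,"dy":0,"dz":0.018,"rx":0,"ry":0,"rz":0},
    {"dx":0,"dy":0,"dz":0.025,"rx":0,"ry":0,"rz":0},
    {"dx":0,"dy":0,"dz":0.03,"rx":0,"ry":0,"rz":0},
    {"dx":0,"dy":0,"dz":0.033,"rx":0,"ry":0,"rz":0}
  ]
}}

```text
time: 9.88
position: [0.446, 0.3114, 0.0219]
tool_rot: [0.193, 0.981, 0.0, -0.0]
ft_force: [1.0, -0.2, 0.2]
grip_width: 0.0654
```

```bash
cat > tip.py <<'E'
from rig import viewer,telemetry
from h import *
np.set_printoptions(precision=4,suppress=True)
o=telemetry.get_obs();p=o["position"];print(o["time"],p,o["grip_width"],o["ft_force"])
R=__import__("scipy.spatial.transform").spatial.transform.Rotation.from_quat(o["tool_rot"]).as_matrix()
for n in("scene","wrist"):
    k=viewer.camera(n);P=full(k); d=P[...,:2]-p[:2]; lat=d@R[:2,1]; al=d@R[:2,0]
    m=(abs(al)<.025)&(abs(lat)>.022)&(abs(lat)<.055)&(P[...,2]>.012)&(k["depth"]>0)
    for sg in(-1,1):
        z=np.sort(P[...,2][m&(lat*sg>0)]); print(n,sg,len(z),z[:10:3])
E
python3 tip.py
```

```text
9.875 [0.446  0.3114 0.0219] 0.06538291733007215 [ 0.9653 -0.2002  0.1964]
scene -1 807 [0.039  0.0407 0.0437 0.0467]
scene 1 539 [0.012  0.0397 0.0412 0.043 ]
wrist -1 8800 [0.0352 0.0359 0.0362 0.0364]
wrist 1 9039 [0.0355 0.0359 0.0361 0.0363]
```

Tips are at about 0.036. 9 mm more, then close and wait.

Request:
{"name": "step_arm", "arguments": {
  "targets": [
    {"dx":0,"dy":0,"dz":0.004,"rx":0,"ry":0,"rz":0},
    {"dx":0,"dy":0,"dz":0.009,"rx":0,"ry":0,"rz":0},
    {"dx":0,"dy":0,"dz":0.009,"rx":0,"ry":0,"rz":0},
    {"dx":0,"dy":0,"dz":0.009,"rx":0,"ry":0,"rz":0},
    {"dx":0,"dy":0,"dz":0.009,"rx":0,"ry":0,"rz":0}
  ]
}}

```text
time: 10.6
position: [0.446, 0.3114, 0.0132]
tool_rot: [0.193, 0.981, 0.0, -0.0]
ft_force: [-0.2, 0.2, 0.0]
grip_width: 0.0656
```

Request:
{"name": "step_arm", "arguments": {
  "targets": [
    {"dx":0,"dy":0,"dz":0,"rx":0,"ry":0,"rz":0},
    {"dx":0,"dy":0,"dz":0,"rx":0,"ry":0,"rz":0},
    {"dx":0,"dy":0,"dz":0,"rx":0,"ry":0,"rz":0},
    {"dx":0,"dy":0,"dz":0,"rx":0,"ry":0,"rz":0},
    {"dx":0,"dy":0,"dz":0,"rx":0,"ry":0,"rz":0}
  ],
  "gripper": 0,
  "force": 55
}}

```text
time: 11.22
position: [0.4458, 0.3113, 0.0131]
tool_rot: [0.193, 0.981, 0.0, -0.0]
ft_force: [-1.1, -3.1, 0.4]
grip_width: 0.0239
```

Request:
{"name": "step_arm", "arguments": {
  "targets": [
    {"dx":0,"dy":0,"dz":0,"rx":0,"ry":0,"rz":0},
    {"dx":0,"dy":0,"dz":0,"rx":0,"ry":0,"rz":0},
    {"dx":0,"dy":0,"dz":0,"rx":0,"ry":0,"rz":0},
    {"dx":0,"dy":0,"dz":0,"rx":0,"ry":0,"rz":0},
    {"dx":0,"dy":0,"dz":0,"rx":0,"ry":0,"rz":0}
  ]
}}

```text
time: 11.85
position: [0.4459, 0.3113, 0.0132]
tool_rot: [0.193, 0.981, 0.0, -0.0]
ft_force: [-0.6, -0.6, -0.2]
grip_width: 0.0236
```

```bash
python3 go.py .446 .3107 .0124 157.8
```

```text
t 11.85 pos [0.4459 0.3113 0.0132] yawx 157.7733834219113 q [ 0.4039  0.7225  1.776   0.0005  0.6434 -0.7794]
F [-0.6289 -0.5851 -0.2043] [ 0.0703 -0.1526  0.0315] w 0.023629319433564205
d mm [-0.3674 -0.5452  0.7619] rot [ 0.0011 -0.0209 -0.0266]
```

Gripped at 23.6 mm. Lift.

Request:
{"name": "step_arm", "arguments": {
  "targets": [
    {"dx":0,"dy":0,"dz":-0.02,"rx":0,"ry":0,"rz":0},
    {"dx":0,"dy":0,"dz":-0.06,"rx":0,"ry":0,"rz":0},
    {"dx":0,"dy":0,"dz":-0.11,"rx":0,"ry":0,"rz":0},
    {"dx":0,"dy":0,"dz":-0.16,"rx":0,"ry":0,"rz":0},
    {"dx":0,"dy":0,"dz":-0.19,"rx":0,"ry":0,"rz":0}
  ]
}}

```text
time: 12.48
position: [0.4458, 0.3114, 0.205]
tool_rot: [0.193, 0.981, 0.001, 0.0]
ft_force: [-0.2, -0.5, -5.2]
grip_width: 0.0236
```

```bash
python3 - <<'E'
from rig import viewer,telemetry
from h import *
from go import to
np.set_printoptions(precision=4,suppress=True)
to(.546,.0866,.2,157.8)
c=viewer.camera("top");np.savez("t6.npz",**c); cv2.imwrite("pics/t6.png",cv2.resize(c["img"][100:260,130:310],None,fx=4,fy=4))
s=viewer.camera("scene");np.savez("s6.npz",**s); cv2.imwrite("pics/s6.png",cv2.resize(s["img"][50:250,250:450],None,fx=3,fy=3))
E
```

```text
t 12.475 pos [0.4458 0.3114 0.205 ] yawx 157.7619524838612 q [ 0.4038  0.4214  1.641   0.0008  1.0783 -0.7793]
F [-0.2296 -0.5412 -5.1709] [ 0.0951 -0.0018 -0.0089] w 0.02355091061167406
d mm [-177.8623 -170.1382    4.8352] rot [ 0.0635  0.0074 -0.038 ]
```

View pics/t6.png

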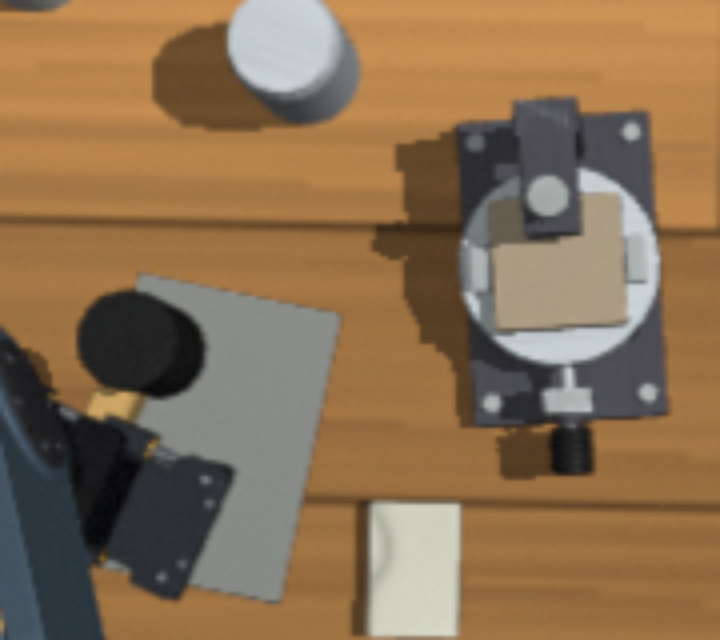

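View pics/s6.png

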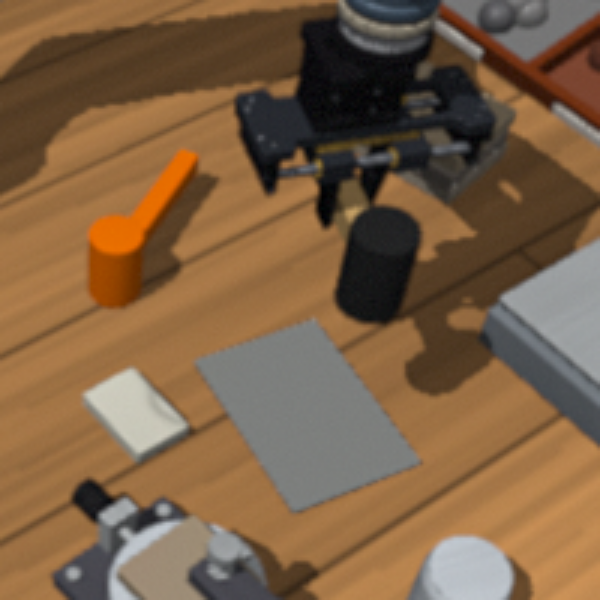

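The mallet hangs level-looking from the gripper: head top at crop (128,340) in the top view, and the head is upright in the scene view. I'll fit the head's top plane and edges.

```bash
cat > head.py <<'E'
from h import *
np.set_printoptions(precision=4,suppress=True)
def head(c,z0,z1,x0,x1,y0,y1):
    P=full(c); b=c["img"].max(-1)
    m=(P[...,2]>z0)&(P[...,2]<z1)&(P[...,0]>x0)&(P[...,0]<x1)&(P[...,1]>y0)&(P[...,1]<y1)&(b<60)
    q=P[m]; A=np.c_[q[:,:2]-q[:,:2].mean(0),np.ones(len(q))]; s=np.linalg.lstsq(A,q[:,2],rcond=None)[0]
    v,u=np.nonzero(m); 
    h=cv2.convexHull(np.c_[u,v].astype(np.float32)); (e,ax,an)=cv2.fitEllipse(h)
    print(len(q),"mean",q.mean(0),"slope",s,"hull ctr",e,ax,"at z",atz(c,*e,s[2]))
E
python3 - <<'E'
from head import *
c=np.load("t6.npz")
head(c,.255,.30,.48,.56,.24,.33)
print(atz(c,128/4+130-.4,340/4+100-.4,.278))
print(atz(c,547/4+130-.4,195/4+100-.4,.158))
s=np.load("s6.npz"); head(s,.255,.30,.48,.56,.24,.33)
E
```

```text
514 mean [0.5137 0.2784 0.2741] slope [0.0163 0.1024 0.2741] hull ctr (157.71633911132812, 186.8629913330078) (25.261064529418945, 37.12030029296875) at z [0.5093 0.2881 0.2741]
[0.5141 0.2788 0.278 ]
[0.6162 0.0589 0.158 ]
476 mean [0.5242 0.2742 0.2758] slope [-0.1835  0.26    0.2758] hull ctr (378.2770080566406, 126.45455169677734) (24.063261032104492, 37.08283996582031) at z [0.5153 0.2857 0.2758]
```

```bash
python3 - <<'E'
from head import *
for f in("t6","s6"):
    c=np.load(f+".npz");P=full(c)
    m=(np.hypot(P[...,0]-.5141,P[...,1]-.2788)<.02)&(P[...,2]>.262)&(P[...,2]<.295)
    q=P[m];A=np.c_[q[:,0]-.5141,q[:,1]-.2788,np.ones(len(q))];print(f,len(q),np.linalg.lstsq(A,q[:,2],rcond=None)[0],q[:,2].std())
E
python3 go.py .5479 .0915 .2 157.8
```

```text
t6 256 [-0.0121  0.0165  0.2753] 0.002171742503242957
s6 169 [-0.0053  0.0211  0.2813] 0.0011782856164807788
t 12.575 pos [0.4475 0.3122 0.206 ] yawx 157.77209048989306 q [ 0.4039  0.4204  1.6394  0.0006  1.0755 -0.7793]
F [ 0.1837 -0.2522 -4.2138] [0.1903 0.0312 0.0403] w 0.02377086457905975
d mm [-176.3923 -166.307     5.8993] rot [ 0.2778  0.2285 -0.0274]
```

Request:
{"name": "step_arm", "arguments": {
  "targets": [
    {"dx":-0.03,"dy":-0.028,"dz":0,"rx":0,"ry":0,"rz":0},
    {"dx":-0.07,"dy":-0.066,"dz":0,"rx":0,"ry":0,"rz":0},
    {"dx":-0.112,"dy":-0.106,"dz":0,"rx":0.2,"ry":0.2,"rz":0},
    {"dx":-0.15,"dy":-0.142,"dz":0,"rx":0.2,"ry":0.2,"rz":0},
    {"dx":-0.175,"dy":-0.165,"dz":0.002,"rx":0.2,"ry":0.2,"rz":0}
  ]
}}

```text
time: 13.2
position: [0.5463, 0.0908, 0.2012]
tool_rot: [0.194, 0.981, 0.0, -0.002]
ft_force: [-0.5, 0.6, -3.8]
grip_width: 0.0235
```

Request:
{"name": "step_arm", "arguments": {
  "targets": [
    {"dx":0,"dy":0,"dz":0,"rx":0,"ry":0,"rz":0},
    {"dx":0,"dy":0,"dz":0,"rx":0,"ry":0,"rz":0},
    {"dx":0,"dy":0,"dz":0,"rx":0,"ry":0,"rz":0},
    {"dx":0,"dy":0,"dz":0,"rx":0,"ry":0,"rz":0},
    {"dx":0,"dy":0,"dz":0,"rx":0,"ry":0,"rz":0}
  ]
}}

```text
time: 13.82
position: [0.5461, 0.0916, 0.2014]
tool_rot: [0.193, 0.981, 0.0, -0.002]
ft_force: [0.1, -0.5, -4.0]
grip_width: 0.0238
```

```bash
python3 - <<'E'
from rig import viewer,telemetry
from h import *
from go import to
c=viewer.camera("top");np.savez("t7.npz",**c); cv2.imwrite("pics/t7.png",cv2.resize(c["img"][90:250,200:360],None,fx=4,fy=4))
s=viewer.camera("scene");np.savez("s7.npz",**s); cv2.imwrite("pics/s7.png",cv2.resize(s["img"][130:300,230:400],None,fx=4,fy=4,interpolation=cv2.INTER_CUBIC)[:600])
to(.5479,.0915,.2,157.8)
E
```

```text
t 13.925 pos [0.5462 0.0913 0.2014] yawx 157.6867970607932 q [-0.0368  0.4409  1.6174  0.0011  1.0866 -1.2187]
F [ 0.1091 -0.0392 -3.5812] [ 0.1253  0.1127 -0.0196] w 0.023916307642345144
d mm [-1.4724  0.8508  1.3992] rot [-0.0142 -0.1995 -0.1132]
```

View pics/t7.png

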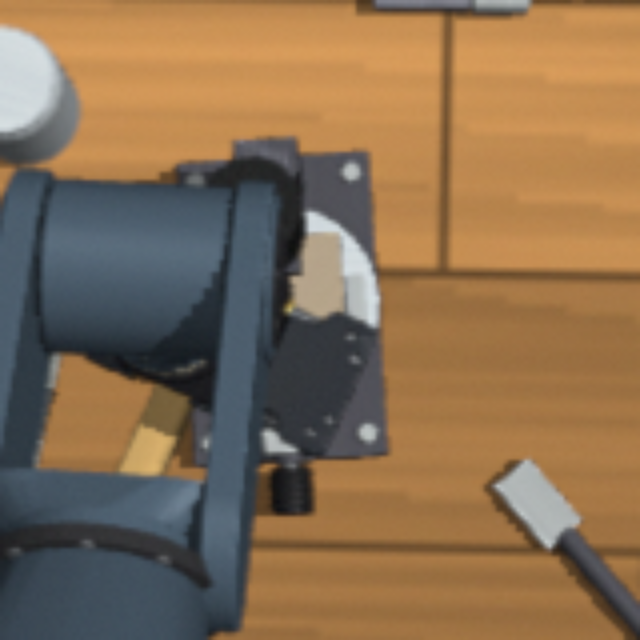

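View pics/s7.png

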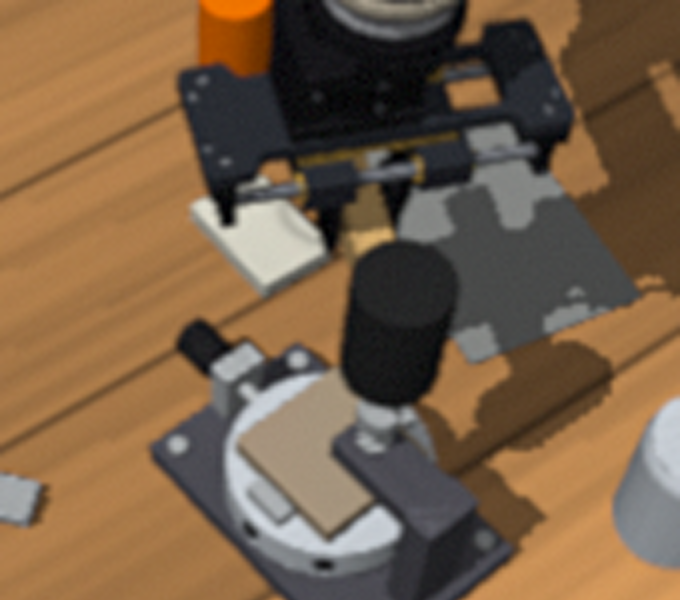

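The top view is now blocked by the arm, but in the scene view the head (lower rim about (390,375)) hangs directly above the punch at (378,425). I'll check this numerically.

```bash
python3 - <<'E'
from h import *
np.set_printoptions(precision=2,suppress=True)
c=np.load("s7.npz")
X=lambda p:((p+.4)-[230,130])*4
th=np.linspace(0,6.28,72)
im=cv2.imread("pics/s7.png")
for z,r in((.194,.028),(.274,.028),(.158,.013)):
    pts=X(proj(c,np.c_[.6162+r*np.cos(th),.0589+r*np.sin(th),0*th+z])); cv2.polylines(im,[pts.astype(np.int32)],1,(0,255,0) if r>.02 else (0,0,255),1)
    print(X(proj(c,[.6162,.0589,z])))
cv2.imwrite("pics/s7b.png",im)
E
```

```text
[[383.21 370.87]]
[[399.74 282.24]]
[[376.52 406.58]]
```

View pics/s7b.png

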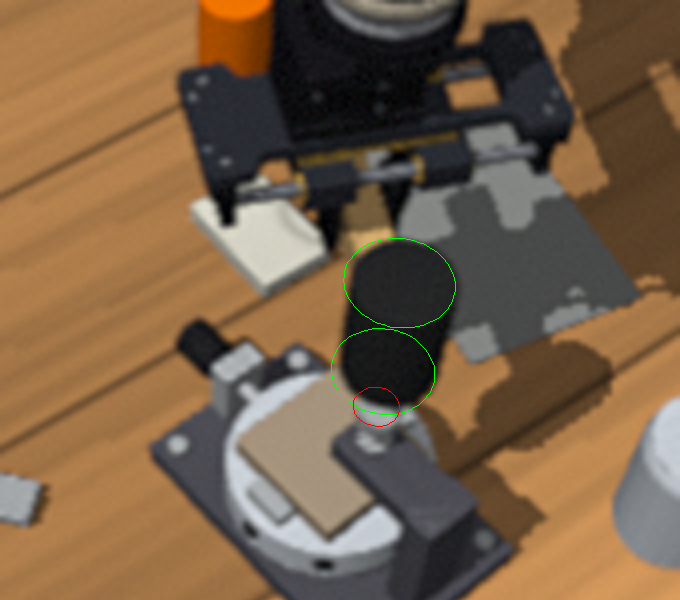

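Request:
{"name": "step_arm", "arguments": {
  "targets": [
    {"dx":0,"dy":0,"dz":0.012,"rx":0,"ry":0,"rz":0},
    {"dx":0,"dy":0,"dz":0.026,"rx":0,"ry":0,"rz":0},
    {"dx":0,"dy":0,"dz":0.04,"rx":0,"ry":0,"rz":0},
    {"dx":0,"dy":0,"dz":0.0525,"rx":0,"ry":0,"rz":0},
    {"dx":0,"dy":0,"dz":0.0525,"rx":0,"ry":0,"rz":0}
  ]
}}

```text
time: 14.55
position: [0.5454, 0.0912, 0.1483]
tool_rot: [0.193, 0.981, -0.0, -0.003]
ft_force: [-2.5, -0.1, 1.9]
grip_width: 0.0237
```

```bash
python3 - <<'E'
from rig import viewer,telemetry
from h import *
from go import to
to(.5479,.0915,.2,157.8)
s=viewer.camera("scene");np.savez("s8.npz",**s); cv2.imwrite("pics/s8.png",cv2.resize(s["img"][170:290,260:400],None,fx=5,fy=5,interpolation=cv2.INTER_CUBIC)[:600])
to(.5479,.0915,.2,157.8)
E
```

```text
t 14.55 pos [0.5454 0.0912 0.1483] yawx 157.6865152605356 q [-0.0367  0.512   1.6701  0.0008  0.9647 -1.2185]
F [-2.5246 -0.1136  1.9389] [ 0.0005  0.3138 -0.0497] w 0.02374658534038256
d mm [ -1.9355   1.1392 -51.6935] rot [-0.0689 -0.2914 -0.1133]
t 14.6 pos [0.5455 0.0912 0.1488] yawx 157.68427290786386 q [-0.0368  0.5113  1.6697  0.0009  0.9653 -1.2186]
F [-3.5197  0.4612  0.8471] [-0.0272  0.345  -0.0925] w 0.023833372020732893
d mm [ -1.8404   1.0867 -51.2583] rot [-0.055  -0.2699 -0.1156]
```

View pics/s8.png

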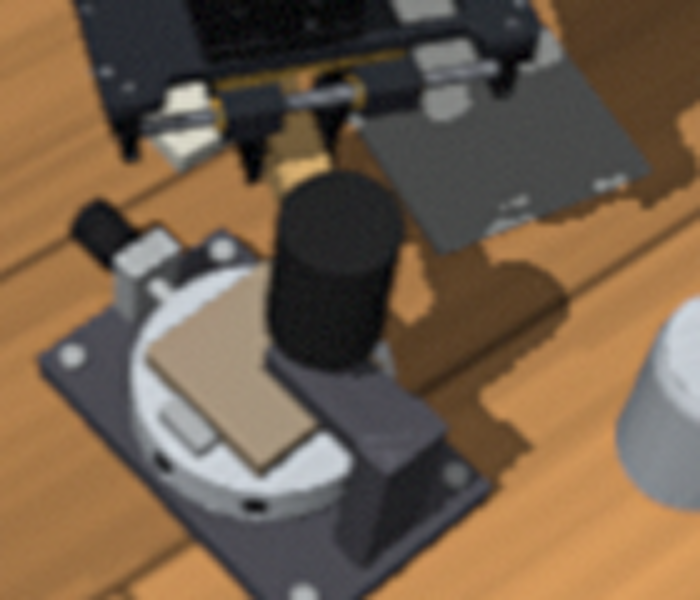

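The force change is about 5.3 N, close to the spring load near the bottom, but I can't be sure it passed 12 mm. I'll press 4 mm further to find the stop.

Request:
{"name": "step_arm", "arguments": {
  "targets": [
    {"dx":0,"dy":0,"dz":0.004,"rx":0,"ry":0,"rz":0},
    {"dx":0,"dy":0,"dz":0.004,"rx":0,"ry":0,"rz":0},
    {"dx":0,"dy":0,"dz":0.004,"rx":0,"ry":0,"rz":0},
    {"dx":0,"dy":0,"dz":0.004,"rx":0,"ry":0,"rz":0},
    {"dx":0,"dy":0,"dz":0.004,"rx":0,"ry":0,"rz":0}
  ]
}}

```text
time: 15.22
position: [0.5452, 0.0915, 0.1458]
tool_rot: [0.193, 0.981, 0.0, -0.002]
ft_force: [-5.2, 0.6, 5.4]
grip_width: 0.0238
```

```bash
python3 go.py .5479 .0915 .2 157.8
```

```text
t 15.225 pos [0.5452 0.0915 0.1458] yawx 157.68662549905758 q [-0.0365  0.5152  1.6732  0.0011  0.9577 -1.2185]
F [-5.1552  0.5561  5.442 ] [ 0.026   0.4549 -0.0193] w 0.02383172697937304
d mm [ -2.1956   1.0033 -54.2291] rot [-0.0393 -0.2573 -0.1133]
```

Net force on the mallet is now about 9.3 N, above the 6.2 N spring maximum, so the punch is on its stop. Lift, check the tilt, then return.

Request:
{"name": "step_arm", "arguments": {
  "targets": [
    {"dx":0,"dy":0,"dz":-0.012,"rx":0,"ry":0,"rz":0},
    {"dx":0,"dy":0,"dz":-0.026,"rx":0,"ry":0,"rz":0},
    {"dx":0,"dy":0,"dz":-0.045,"rx":0,"ry":0,"rz":0},
    {"dx":0,"dy":0,"dz":-0.06,"rx":0,"ry":0,"rz":0},
    {"dx":0,"dy":0,"dz":-0.06,"rx":0,"ry":0,"rz":0}
  ]
}}

```text
time: 15.85
position: [0.5468, 0.0914, 0.2073]
tool_rot: [0.193, 0.981, 0.0, -0.0]
ft_force: [-0.0, 0.6, -3.5]
grip_width: 0.0237
```

```bash
python3 go.py .446 .311 .206 157.8
```

```text
t 15.85 pos [0.5468 0.0914 0.2073] yawx 157.6858184377212 q [-0.0366  0.4332  1.6116  0.0011  1.0974 -1.2185]
F [-0.0313  0.6066 -3.4788] [0.1428 0.0281 0.0114] w 0.023667153699148968
d mm [176.6268 164.9285   1.5822] rot [ 0.04   -0.0548 -0.1142]
```

Request:
{"name": "step_arm", "arguments": {
  "targets": [
    {"dx":0.03,"dy":0.028,"dz":0,"rx":0,"ry":0,"rz":0},
    {"dx":0.07,"dy":0.066,"dz":0,"rx":0,"ry":0,"rz":0},
    {"dx":0.112,"dy":0.105,"dz":0,"rx":0,"ry":0,"rz":0},
    {"dx":0.15,"dy":0.141,"dz":0,"rx":0,"ry":0,"rz":0},
    {"dx":0.177,"dy":0.165,"dz":0.001,"rx":0,"ry":0,"rz":-0.1}
  ]
}}

```text
time: 16.48
position: [0.444, 0.3131, 0.2059]
tool_rot: [0.192, 0.981, 0.0, -0.001]
ft_force: [0.3, -0.5, -3.5]
grip_width: 0.0234
```

```bash
python3 - <<'E'
from rig import viewer,telemetry
from h import *
from go import to
c=viewer.camera("top");np.savez("t9.npz",**c); cv2.imwrite("pics/t9.png",cv2.resize(c["img"][110:260,120:300],None,fx=4,fy=4))
s=viewer.camera("scene");np.savez("s9.npz",**s); cv2.imwrite("pics/s9.png",cv2.resize(s["img"][50:250,250:450],None,fx=3,fy=3))
to(.446,.311,.02,157.8)
for c in (c,s):
    P=full(c)
    m=(np.hypot(P[...,0]-.5141,P[...,1]-.2788)<.02)&(P[...,2]>.262)&(P[...,2]<.295)
    q=P[m];A=np.c_[q[:,0]-.5141,q[:,1]-.2788,np.ones(len(q))];print(len(q),np.linalg.lstsq(A,q[:,2],rcond=None)[0],q[:,2].std())
P=full(c); print(P[...,2][abs(np.hypot(P[...,0]-.6162,P[...,1]-.0589))<.008])
E
```

```text
t 16.575 pos [0.4429 0.3141 0.2057] yawx 158.04093385134064 q [ 0.4092  0.4207  1.6401  0.0034  1.0831 -0.78  ]
F [ 0.0315  0.193  -4.0528] [0.1789 0.0212 0.0538] w 0.02357746871458217
d mm [ -4.7186  -1.8093 185.6553] rot [ 0.0269 -0.2151  0.2409]
264 [ 0.0091 -0.0112  0.2794] 0.002222230932652206
225 [-0.0683  0.2826  0.2796] 0.005483363339741059
[0.1613 0.1594 0.1574 0.1581 0.158  0.1584 0.1574 0.1623 0.1568 0.1583
 0.1592 0.1584 0.1601 0.1565 0.1563 0.157  0.1578 0.1584 0.161  0.1559
 0.1574 0.1577 0.1588 0.1564 0.1579 0.1576 0.158  0.158  0.1598 0.1589
 0.1601 0.1583 0.157  0.1551 0.1574 0.13   0.1296 0.1379 0.1187 0.1251
 0.1309 0.1374 0.1212 0.1255 0.1308 0.1197 0.1207 0.1268 0.1251 0.1173
 0.1186 0.0759 0.0797 0.0772 0.0795]
```

View pics/t9.png

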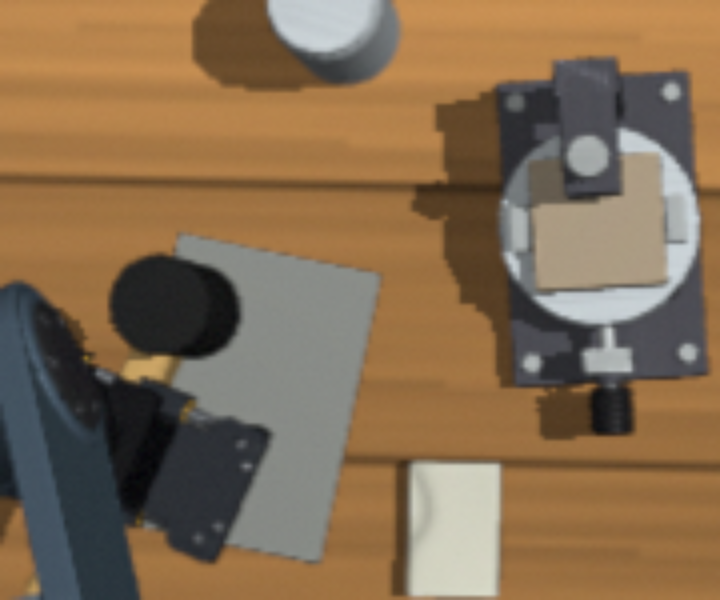

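View pics/s9.png

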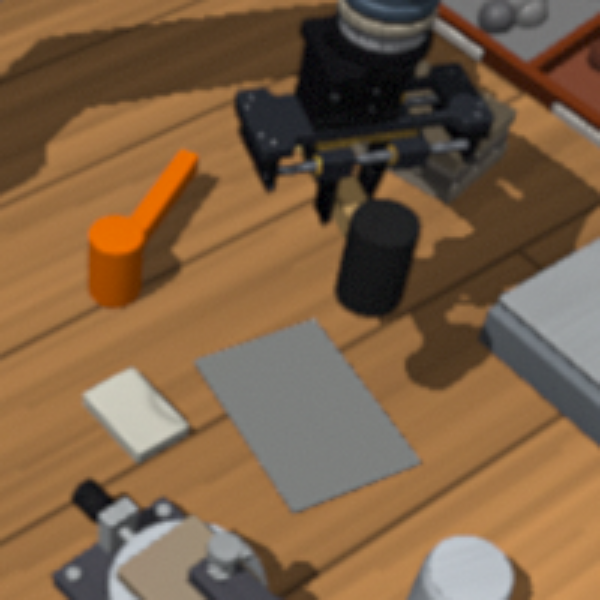

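The punch is back up (158 mm). The mallet is level to about 1–2°. Lowering it onto the mat.

Request:
{"name": "step_arm", "arguments": {
  "targets": [
    {"dx":-0.002,"dy":-0.001,"dz":0.03,"rx":0,"ry":0,"rz":0},
    {"dx":-0.004,"dy":-0.002,"dz":0.075,"rx":0,"ry":0,"rz":0},
    {"dx":-0.004,"dy":-0.002,"dz":0.12,"rx":0,"ry":0,"rz":0},
    {"dx":-0.004,"dy":-0.002,"dz":0.155,"rx":0,"ry":0,"rz":0},
    {"dx":-0.004,"dy":-0.002,"dz":0.175,"rx":0,"ry":0,"rz":0}
  ]
}}

```text
time: 17.2
position: [0.4446, 0.3099, 0.0282]
tool_rot: [0.191, 0.982, -0.0, -0.003]
ft_force: [0.2, 0.6, -3.4]
grip_width: 0.0237
```

```bash
python3 - <<'E'
from rig import viewer
from h import *
from go import to
to(.446,.311,.0132,157.8)
s=viewer.camera("scene");np.savez("s10.npz",**s); cv2.imwrite("pics/s10.png",cv2.resize(s["img"][80:230,270:450],None,fx=4,fy=4))
to(.446,.311,.0132,157.8)
E
```

```text
t 17.2 pos [0.4446 0.3099 0.0282] yawx 157.99823042933525 q [ 0.4007  0.6954  1.772   0.0044  0.68   -0.7895]
F [ 0.2101  0.5952 -3.4407] [ 0.187   0.0325 -0.0393] w 0.023706519537726737
d mm [-0.9685  1.6243 14.974 ] rot [-0.1242 -0.3483  0.1986]
t 17.25 pos [0.4436 0.3094 0.0265] yawx 157.9835300714672 q [ 0.4006  0.6982  1.7729  0.0045  0.6792 -0.7895]
F [-0.1333  0.3304 -4.0937] [ 0.1311  0.032  -0.0123] w 0.02345206446922977
d mm [-1.6919  2.4485 13.3064] rot [-0.2432 -0.4695  0.1845]
```

View pics/s10.png

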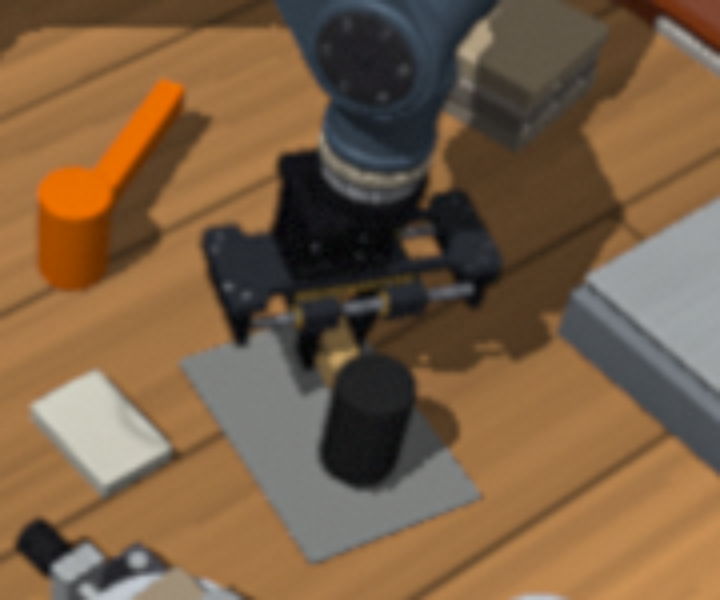

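The head is over the mat with its base around (362,470). Last 13 mm, slowly.

Request:
{"name": "step_arm", "arguments": {
  "targets": [
    {"dx":-0.001,"dy":0.002,"dz":0.004,"rx":-0.2,"ry":-0.4,"rz":0},
    {"dx":-0.001,"dy":0.002,"dz":0.007,"rx":-0.2,"ry":-0.4,"rz":0},
    {"dx":-0.001,"dy":0.002,"dz":0.009,"rx":-0.2,"ry":-0.4,"rz":0},
    {"dx":-0.001,"dy":0.002,"dz":0.011,"rx":-0.2,"ry":-0.4,"rz":0},
    {"dx":-0.001,"dy":0.002,"dz":0.012,"rx":-0.2,"ry":-0.4,"rz":0}
  ]
}}

```text
time: 17.88
position: [0.4454, 0.311, 0.0148]
tool_rot: [0.191, 0.982, -0.0, -0.0]
ft_force: [-0.1, 0.3, -3.7]
grip_width: 0.0236
```

```bash
python3 go.py .446 .311 .0132 157.8
```

```text
t 17.875 pos [0.4454 0.311  0.0148] yawx 157.99445423336525 q [ 0.4036  0.7192  1.7767  0.0005  0.6464 -0.7836]
F [-0.1026  0.2633 -3.695 ] [0.1375 0.0986 0.0451] w 0.02355177002954939
d mm [-0.5568  0.2394  1.6241] rot [-0.0123 -0.0385  0.1945]
```

Request:
{"name": "step_arm", "arguments": {
  "targets": [
    {"dx":0,"dy":0,"dz":0.001,"rx":0,"ry":0,"rz":0},
    {"dx":0,"dy":0,"dz":0.002,"rx":0,"ry":0,"rz":0},
    {"dx":0,"dy":0,"dz":0.003,"rx":0,"ry":0,"rz":0},
    {"dx":0,"dy":0,"dz":0.003,"rx":0,"ry":0,"rz":0},
    {"dx":0,"dy":0,"dz":0.003,"rx":0,"ry":0,"rz":0}
  ]
}}

```text
time: 18.5
position: [0.4454, 0.311, 0.0118]
tool_rot: [0.191, 0.982, -0.0, -0.0]
ft_force: [-0.7, 0.5, -4.2]
grip_width: 0.0234
```

```bash
python3 go.py .446 .311 .0132 157.8
```

```text
t 18.5 pos [0.4454 0.311  0.0118] yawx 157.99562328309185 q [ 0.4036  0.7246  1.7776  0.0005  0.6401 -0.7836]
F [-0.7329  0.512  -4.195 ] [ 0.1606 -0.017  -0.0085] w 0.02340661497185233
d mm [-0.5678  0.244  -1.4032] rot [-0.0141 -0.0395  0.1956]
```

Request:
{"name": "step_arm", "arguments": {
  "targets": [
    {"dx":0,"dy":0,"dz":0.001,"rx":0,"ry":0,"rz":0},
    {"dx":0,"dy":0,"dz":0.002,"rx":0,"ry":0,"rz":0},
    {"dx":0,"dy":0,"dz":0.003,"rx":0,"ry":0,"rz":0},
    {"dx":0,"dy":0,"dz":0.003,"rx":0,"ry":0,"rz":0},
    {"dx":0,"dy":0,"dz":0.003,"rx":0,"ry":0,"rz":0}
  ]
}}

```text
time: 19.12
position: [0.445, 0.3113, 0.0103]
tool_rot: [0.191, 0.982, 0.0, -0.0]
ft_force: [-4.7, 0.9, 9.2]
grip_width: 0.0238
```

```bash
python3 - <<'E'
from rig import viewer
from h import *
from go import to
to(.446,.311,.0132,157.8)
for n in("top","scene"):
    s=viewer.camera(n);P=full(s)
    m=(np.hypot(P[...,0]-.5145,P[...,1]-.279)<.02)&(P[...,2]>.07)&(P[...,2]<.11)
    q=P[m];A=np.c_[q[:,0]-.5141,q[:,1]-.2788,np.ones(len(q))];print(len(q),np.linalg.lstsq(A,q[:,2],rcond=None)[0],q[:,2].std())
E
```

```text
t 19.125 pos [0.445  0.3113 0.0103] yawx 158.00658678758822 q [ 0.4042  0.7271  1.7787  0.0009  0.6359 -0.7834]
F [-4.6652  0.8754  9.1679] [-0.0707  0.2479 -0.0416] w 0.023789285084503082
d mm [-0.9975  0.1225 -2.8953] rot [ 0.0149 -0.0266  0.2066]
198 [0.0426 0.0155 0.0853] 0.0028171953011677663
132 [0.0554 0.0019 0.0879] 0.002008346391167074
```

Contact made (net about 13 N). Ease up 1 mm and release.

Request:
{"name": "step_arm", "arguments": {
  "targets": [
    {"dx":0,"dy":0,"dz":-0.0005,"rx":0,"ry":0,"rz":0},
    {"dx":0,"dy":0,"dz":-0.001,"rx":0,"ry":0,"rz":0},
    {"dx":0,"dy":0,"dz":-0.001,"rx":0,"ry":0,"rz":0},
    {"dx":0,"dy":0,"dz":-0.001,"rx":0,"ry":0,"rz":0},
    {"dx":0,"dy":0,"dz":-0.001,"rx":0,"ry":0,"rz":0}
  ],
  "gripper": 0.8
}}

```text
time: 19.85
position: [0.4451, 0.3112, 0.0112]
tool_rot: [0.191, 0.982, 0.0, -0.0]
ft_force: [0.1, -0.5, -0.1]
grip_width: 0.0649
```

Request:
{"name": "step_arm", "arguments": {
  "targets": [
    {"dx":0,"dy":0,"dz":0,"rx":0,"ry":0,"rz":0},
    {"dx":0,"dy":0,"dz":0,"rx":0,"ry":0,"rz":0},
    {"dx":0,"dy":0,"dz":0,"rx":0,"ry":0,"rz":0},
    {"dx":0,"dy":0,"dz":0,"rx":0,"ry":0,"rz":0},
    {"dx":0,"dy":0,"dz":0,"rx":0,"ry":0,"rz":0}
  ]
}}

```text
time: 20.48
position: [0.445, 0.3112, 0.0111]
tool_rot: [0.191, 0.982, 0.0, -0.0]
ft_force: [0.4, -0.6, -0.2]
grip_width: 0.0695
```

```bash
python3 - <<'E'
from rig import viewer
from h import *
from go import to
w=viewer.camera("wrist"); cv2.imwrite("pics/w11.png",w["img"])
for n in("top","scene"):
    s=viewer.camera(n);P=full(s)
    m=(np.hypot(P[...,0]-.5145,P[...,1]-.279)<.02)&(P[...,2]>.07)&(P[...,2]<.11)
    q=P[m];A=np.c_[q[:,0]-.5141,q[:,1]-.2788,np.ones(len(q))];print(len(q),np.linalg.lstsq(A,q[:,2],rcond=None)[0],q[:,2].std())
cv2.imwrite("pics/s11.png",cv2.resize(s["img"][80:230,270:450],None,fx=4,fy=4))
to(.446,.311,.12,157.8)
E
```

```text
192 [-0.0187  0.0306  0.0838] 0.0027067694409679834
132 [-0.0263 -0.0018  0.0867] 0.001566263073275442
t 20.625 pos [0.445  0.3112 0.0112] yawx 158.00611596040937 q [ 0.4041  0.7256  1.7784  0.0008  0.6379 -0.7835]
F [ 0.6414 -0.094   0.8233] [ 0.0561 -0.109  -0.0009] w 0.0694406490283151
d mm [  -0.9193    0.1874 -108.8489] rot [ 0.0049 -0.0331  0.2061]
```

View pics/w11.png

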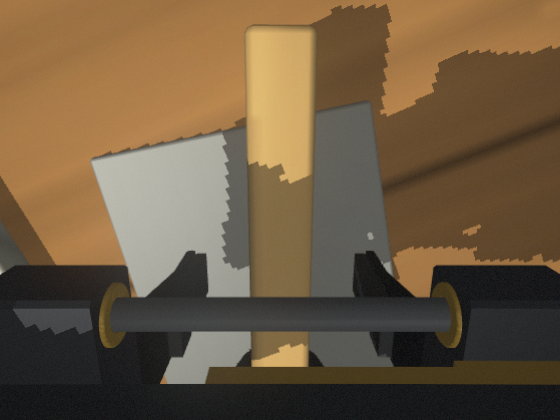

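View pics/s11.png

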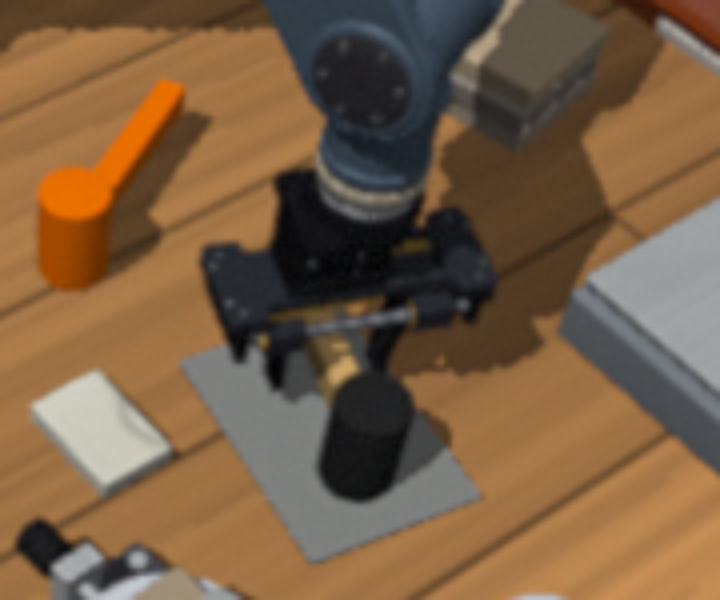

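The mallet stands flat on the mat (slopes within noise, top at 0.084–0.087) and the fingers are clear on both sides of the handle. Retreat straight up.

Request:
{"name": "step_arm", "arguments": {
  "targets": [
    {"dx":0,"dy":0,"dz":-0.01,"rx":0,"ry":0,"rz":0},
    {"dx":0,"dy":0,"dz":-0.03,"rx":0,"ry":0,"rz":0},
    {"dx":0,"dy":0,"dz":-0.06,"rx":0,"ry":0,"rz":0},
    {"dx":0,"dy":0,"dz":-0.1,"rx":0,"ry":0,"rz":0},
    {"dx":0,"dy":0,"dz":-0.13,"rx":0,"ry":0,"rz":0}
  ]
}}

```text
time: 21.25
position: [0.4455, 0.3113, 0.1434]
tool_rot: [0.191, 0.982, 0.001, 0.001]
ft_force: [0.7, -0.3, -0.8]
grip_width: 0.0696
```

```bash
python3 go.py .465 .049 .13 184.5
```

```text
t 21.25 pos [0.4455 0.3113 0.1434] yawx 158.00158596451124 q [ 0.404   0.5055  1.7033  0.0006  0.931  -0.7832]
F [ 0.666  -0.2977 -0.7833] [ 0.0742 -0.1271  0.0259] w 0.06959356894971688
d mm [-116.3701 -235.9481   13.1609] rot [  0.0781   0.0699 -26.4984]
```

Request:
{"name": "step_arm", "arguments": {
  "targets": [
    {"dx":-0.023,"dy":-0.047,"dz":0,"rx":0,"ry":0,"rz":-5},
    {"dx":-0.046,"dy":-0.094,"dz":0,"rx":0,"ry":0,"rz":-10},
    {"dx":-0.07,"dy":-0.142,"dz":0,"rx":0,"ry":0,"rz":-16},
    {"dx":-0.093,"dy":-0.19,"dz":0.005,"rx":0,"ry":0,"rz":-22},
    {"dx":-0.116,"dy":-0.236,"dz":0.013,"rx":0,"ry":0,"rz":-26.5}
  ]
}}

```text
time: 21.88
position: [0.465, 0.0474, 0.1311]
tool_rot: [-0.041, 0.999, 0.0, 0.002]
ft_force: [0.6, 0.5, 0.1]
grip_width: 0.0693
```

```bash
python3 - <<'E'
from rig import viewer
from h import *
from go import to
t=viewer.camera("top"); np.savez("t12.npz",**t); cv2.imwrite("pics/t12.png",cv2.resize(t["img"][150:260,130:300],None,fx=4,fy=4))
w=viewer.camera("wrist"); np.savez("w12.npz",**w); cv2.imwrite("pics/w12.png",w["img"])
to(.465,.047,.0124,184.5)
print(proj(w,[[.4651,.0466,.06],[.4492,.0453,.046],[.489,.0485,.066]]))
E
```

```text
t 21.975 pos [0.4655 0.0449 0.1304] yawx -175.79833144888664 q [-0.1437  0.4431  1.8986  0.0003  0.7975 -1.7881]
F [ 0.1676 -0.1424  0.5095] [ 0.1049 -0.1586 -0.0222] w 0.06950910112567728
d mm [  0.6562   2.1919 117.9836] rot [-0.0167  0.1375 -0.2984]
[[287.4275 217.6549]
 [287.2361 190.624 ]
 [287.3089 253.0425]]
```

View pics/w12.png

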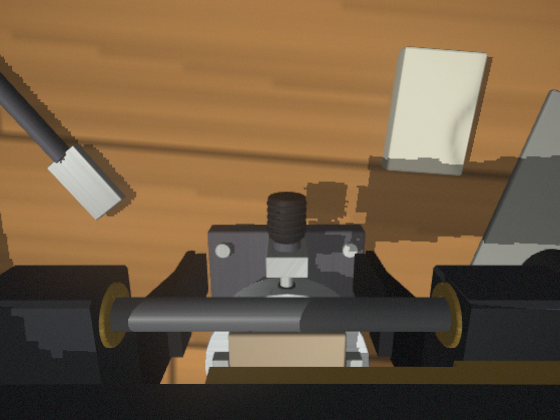

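View pics/t12.png

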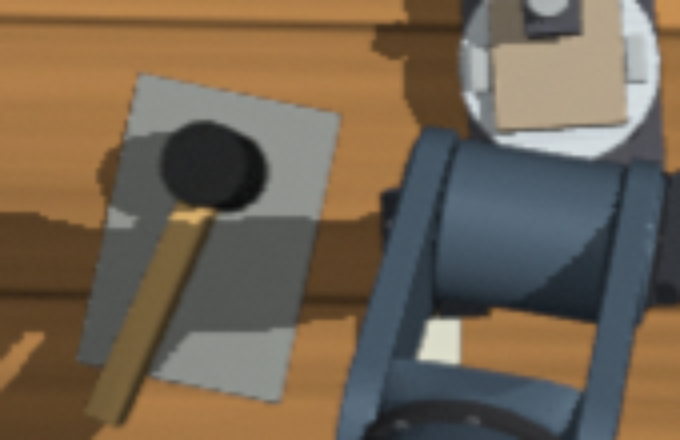

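Wrist view: the knob is at columns 267–306 (centre 286.5), rows 192–240, with its axis vertical in the image and the jaw centre at about 281. The mallet stands on the mat in the top view. Descend with dy +3 mm.

Request:
{"name": "step_arm", "arguments": {
  "targets": [
    {"dx":0.001,"dy":0.003,"dz":0.025,"rx":0,"ry":0,"rz":-0.2},
    {"dx":0.001,"dy":0.003,"dz":0.055,"rx":0,"ry":0,"rz":-0.2},
    {"dx":0.001,"dy":0.003,"dz":0.085,"rx":0,"ry":0,"rz":-0.2},
    {"dx":0.001,"dy":0.003,"dz":0.107,"rx":0,"ry":0,"rz":-0.2},
    {"dx":0.001,"dy":0.003,"dz":0.117,"rx":0,"ry":0,"rz":-0.2}
  ]
}}

```text
time: 22.6
position: [0.4642, 0.0486, 0.0128]
tool_rot: [-0.039, 0.999, 0.0, 0.001]
ft_force: [-0.5, -0.2, -0.0]
grip_width: 0.0702
```

```bash
python3 - <<'E'
from rig import viewer
from h import *
from go import to
w=viewer.camera("wrist"); cv2.imwrite("pics/w13.png",w["img"])
s=viewer.camera("scene"); cv2.imwrite("pics/s13.png",cv2.resize(s["img"][130:300,220:400],None,fx=4,fy=4)[:600])
to(.465,.047,.0124,184.5)
E
```

```text
t 22.7 pos [0.4643 0.0483 0.0131] yawx -175.58142730757626 q [-0.1366  0.6772  1.9722  0.0007  0.4909 -1.7851]
F [ 0.6109 -0.4476  0.0509] [ 0.1248 -0.1271 -0.0077] w 0.06935309322016565
d mm [-0.6027 -1.379   0.6678] rot [ 0.0021  0.0749 -0.0814]
```

View pics/w13.png

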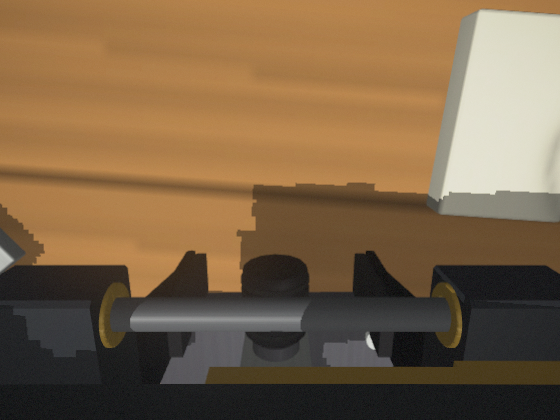

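View pics/s13.png

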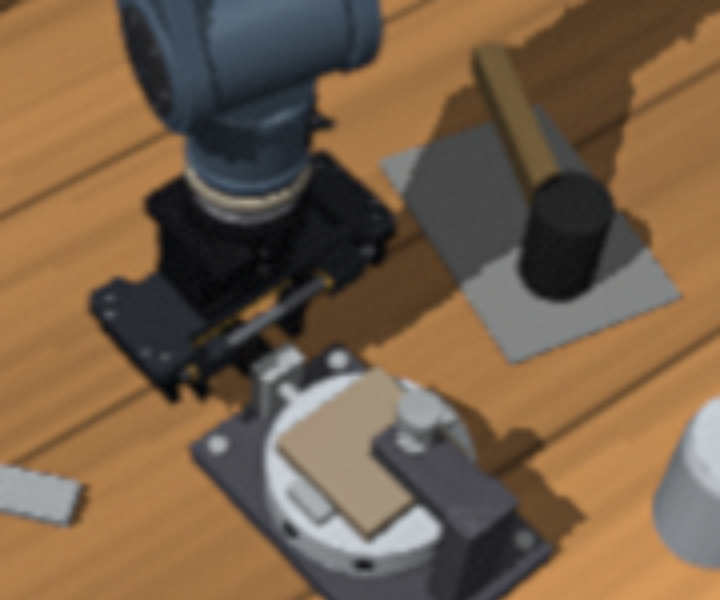

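The knob is at columns 243–308, between the jaws (207–355). Shift 1.5 mm and close.

Request:
{"name": "step_arm", "arguments": {
  "targets": [
    {"dx":0,"dy":-0.0015,"dz":0.0005,"rx":0,"ry":0,"rz":0},
    {"dx":0,"dy":-0.0015,"dz":0.0005,"rx":0,"ry":0,"rz":0},
    {"dx":0,"dy":-0.0015,"dz":0.0005,"rx":0,"ry":0,"rz":0},
    {"dx":0,"dy":-0.0015,"dz":0.0005,"rx":0,"ry":0,"rz":0},
    {"dx":0,"dy":-0.0015,"dz":0.0005,"rx":0,"ry":0,"rz":0}
  ],
  "gripper": 0,
  "force": 50
}}

```text
time: 23.32
position: [0.4645, 0.0466, 0.0127]
tool_rot: [-0.039, 0.999, -0.0, 0.001]
ft_force: [-1.4, -16.1, 0.1]
grip_width: 0.0278
```

Request:
{"name": "step_arm", "arguments": {
  "targets": [
    {"dx":0,"dy":0,"dz":0,"rx":0,"ry":0,"rz":0},
    {"dx":0,"dy":0,"dz":0,"rx":0,"ry":0,"rz":0},
    {"dx":0,"dy":0,"dz":0,"rx":0,"ry":0,"rz":0},
    {"dx":0,"dy":0,"dz":0,"rx":0,"ry":0,"rz":0},
    {"dx":0,"dy":0,"dz":0,"rx":0,"ry":0,"rz":0}
  ]
}}

```text
time: 23.95
position: [0.4645, 0.0464, 0.0127]
tool_rot: [-0.039, 0.999, -0.0, 0.001]
ft_force: [-0.3, -3.9, 0.5]
grip_width: 0.0268
```

```bash
python3 go.py .4463 .0469 .0124 184.5
```

```text
t 23.95 pos [0.4645 0.0464 0.0127] yawx -175.5436920776819 q [-0.1403  0.6779  1.9725 -0.0006  0.4896 -1.7883]
F [-0.3252 -3.8879  0.5493] [-0.4924 -0.0324  0.0229] w 0.026781049239217473
d mm [18.1255  1.9193  0.2787] rot [-0.0374  0.0886 -0.0437]
```

Gripped at 26.8 mm. Pull along tool +x (the jig's −x).

Request:
{"name": "step_arm", "arguments": {
  "targets": [
    {"dx":0.003,"dy":0,"dz":0,"rx":0,"ry":0,"rz":0},
    {"dx":0.007,"dy":0,"dz":0,"rx":0,"ry":0,"rz":0},
    {"dx":0.011,"dy":0,"dz":0,"rx":0,"ry":0,"rz":0},
    {"dx":0.015,"dy":0,"dz":0,"rx":0,"ry":0,"rz":0},
    {"dx":0.017,"dy":0,"dz":0,"rx":0,"ry":0,"rz":0}
  ]
}}

```text
time: 24.58
position: [0.4508, 0.0451, 0.0128]
tool_rot: [-0.039, 0.999, -0.001, 0.004]
ft_force: [6.9, 2.9, -5.8]
grip_width: 0.0268
```

```bash
python3 - <<'E'
from rig import viewer
from h import *
from go import to
to(.4463,.0469,.0124,184.5)
w=viewer.camera("wrist"); cv2.imwrite("pics/w14.png",w["img"])
s=viewer.camera("scene"); np.savez("s14.npz",**s); cv2.imwrite("pics/s14.png",cv2.resize(s["img"][180:280,240:360],None,fx=6,fy=6,interpolation=cv2.INTER_CUBIC))
to(.4463,.0469,.0124,184.5)
E
```

```text
t 24.575 pos [0.4508 0.0451 0.0128] yawx -175.5865969991979 q [-0.1481  0.6709  2.0125  0.001   0.4497 -1.7969]
F [ 6.8923  2.9189 -5.7893] [ 0.6086 -1.238   0.0417] w 0.02681142960252684
d mm [4.3731 2.1405 0.3126] rot [-0.0851  0.4836 -0.087 ]
t 24.675 pos [0.4509 0.0451 0.0128] yawx -175.58701533422973 q [-0.1481  0.6709  2.0124  0.001   0.4497 -1.7969]
F [ 6.8428  3.0681 -7.0395] [ 0.5874 -1.2907  0.0643] w 0.027007231952367178
d mm [4.4594 2.1539 0.3279] rot [-0.0863  0.4901 -0.0874]
```

View pics/w14.png

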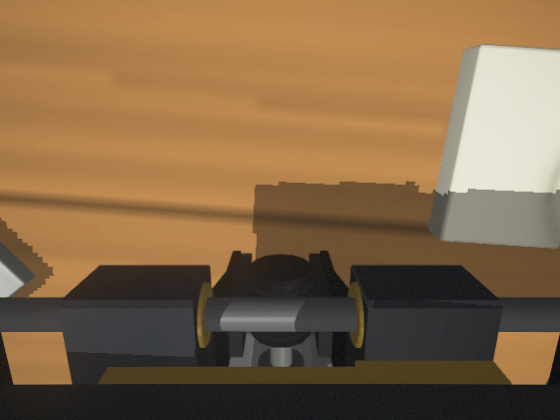

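View pics/s14.png

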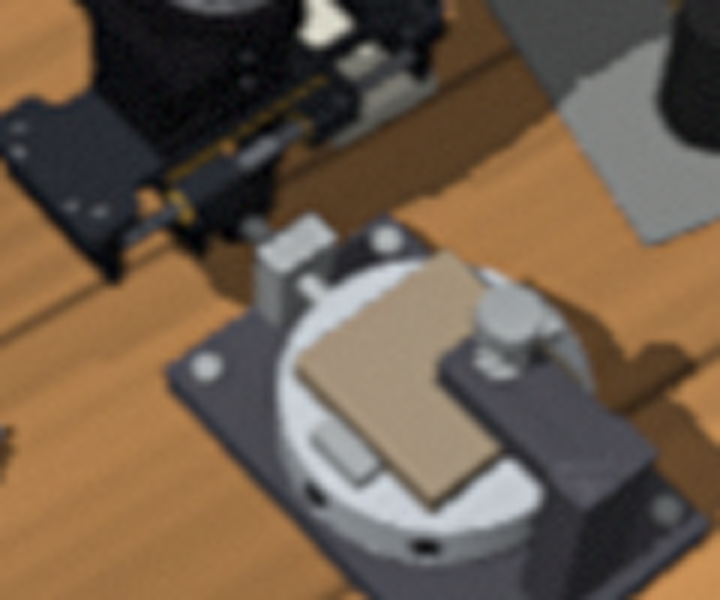

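It moved 13.7 mm of the 17 mm commanded, and the force matches the spring. Each call rebases on the measured pose, so I'll command further, to the stop.

Request:
{"name": "step_arm", "arguments": {
  "targets": [
    {"dx":0.004,"dy":0,"dz":0.001,"rx":0,"ry":0.5,"rz":0},
    {"dx":0.006,"dy":0,"dz":0.001,"rx":0,"ry":0.5,"rz":0},
    {"dx":0.008,"dy":0,"dz":0.001,"rx":0,"ry":0.5,"rz":0},
    {"dx":0.009,"dy":0,"dz":0.001,"rx":0,"ry":0.5,"rz":0},
    {"dx":0.009,"dy":0,"dz":0.001,"rx":0,"ry":0.5,"rz":0}
  ]
}}

```text
time: 25.3
position: [0.447, 0.0447, 0.0127]
tool_rot: [-0.038, 0.999, -0.001, 0.005]
ft_force: [8.0, 6.4, 2.0]
grip_width: 0.0269
```

```bash
python3 - <<'E'
from rig import viewer
from h import *
from go import to
to(.4463,.0469,.0124,184.5)
w=viewer.camera("wrist"); np.savez("w15.npz",**w); cv2.imwrite("pics/w15.png",w["img"])
s=viewer.camera("scene"); np.savez("s15.npz",**s); cv2.imwrite("pics/s15.png",cv2.resize(s["img"][130:280,240:420],None,fx=4,fy=4,interpolation=cv2.INTER_CUBIC))
to(.4463,.0469,.0124,184.5)
P=full(s);
for h in((.514,.279),):
    m=(np.hypot(P[...,0]-.5145,P[...,1]-.279)<.02)&(P[...,2]>.07)&(P[...,2]<.11)
    q=P[m];A=np.c_[q[:,0]-.5141,q[:,1]-.2788,np.ones(len(q))];print(len(q),np.linalg.lstsq(A,q[:,2],rcond=None)[0])
E
```

```text
t 25.3 pos [0.447  0.0447 0.0127] yawx -175.64679285339187 q [-0.1499  0.6693  2.0239 -0.0005  0.4374 -1.7962]
F [8.0348 6.4419 1.9867] [ 1.1506 -1.426   0.1092] w 0.026865219787267344
d mm [0.5513 2.2609 0.251 ] rot [-0.1543  0.613  -0.1476]
t 25.4 pos [0.4471 0.0447 0.0126] yawx -175.6431296507048 q [-0.1498  0.6693  2.0238 -0.0005  0.4374 -1.7962]
F [9.0608 6.1911 2.1491] [ 1.145  -1.4314  0.0806] w 0.026916409870863613
d mm [0.6202 2.2527 0.2373] rot [-0.1546  0.6155 -0.144 ]
139 [-0.0011  0.0205  0.0867]
```

View pics/w15.png

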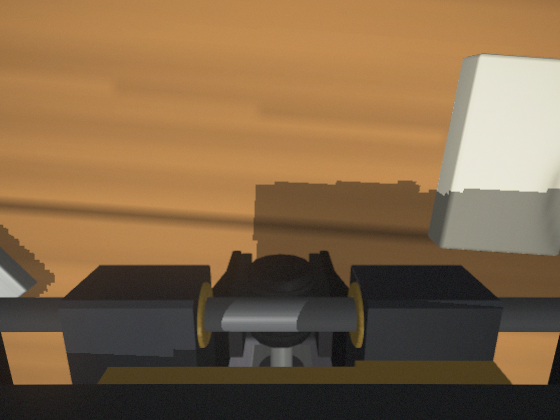

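View pics/s15.png

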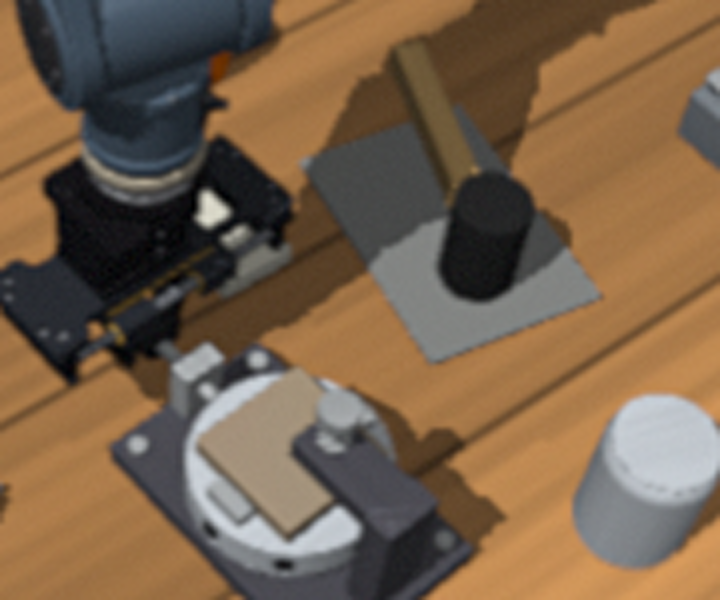

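TCP travel is 17.5 mm, the force along x is about 9 N (the spring load at the stop), and it is steady. The knob's front edge stays at row 255 in the wrist view before and after, so there is no slip. Punch is up, mallet is standing. Handing in.

```bash
python3 -c "
from rig import robot,telemetry
print(robot.hand_in()); o=telemetry.get_obs(); print(o['time'],o['position'],o['ft_force'],o['grip_width'])"
```

```text
the job is handed in; nothing more can be done
None
the job is handed in; nothing more can be done
```

The job is handed in at about 25 s. The punch was struck, the mallet is back standing on the mat, and the plunger was held back at the end. No verdict was reported.

- **Blow:** I commanded about 0.1 m/s, from 36 mm above the punch. Right after it the spring load was about 5.3 N, which suggested 12 mm of travel, while the arm height suggested about 16 mm. I pressed a few mm further without lifting and reached about 9 N, above the spring's 6.2 N, so the punch was on its stop. I did not measure the punch speed directly. The punch top measured 158 mm afterwards.
- **Mallet:** it stands let go on the mat, with its top at about 86 mm and a tilt of about 0.02 rad, which is within measurement noise. It had pitched about 0.04 rad in the grip from the blow, but settled flat on release.
- **Plunger:** the arm travelled 17.5 mm of the 18 mm with the knob gripped at about 27 mm. The pull was steady at 8–9 N, and the wrist view showed no slip. There was also a sideways force of about 6 N on the gripper.
- **Bystanders:** I never touched them on purpose, and those in the last views looked unmoved, but I did not measure their positions at the end.
- **Disagreements:**
  - **Fingertip height:** the depth images put the fingertips about 15 mm above the reported TCP, where they should be 19 mm below it. The first two closes therefore shut above the handle. I then trusted the images.
  - **Handle position:** the top and wrist cameras differed by about 4 mm sideways on the handle, and I followed the wrist camera.

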